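Swap the reference for the module in the test chamber and hold it there

ROBOT

A 7-joint arm with a two-finger parallel gripper is mounted at the origin on the work surface. World frame = base frame: x ahead of the robot, y to its left, z up, the work surface at z = 0. Lengths are in mm, angles in rad, forces in N, time in s.
With the tool pointing down it reaches from about 425 to 875 mm from the base axis. Payload 4.7 kg.
Tool frame: the origin (TCP) lies between the finger pads; the fingertips stand 17 mm ahead of it and the grasp point (between the pads) lies 2 mm behind it; z points along the fingers, y is the direction in which the jaws open and shut (so a half turn about z gives the same grasp; the last joint's range is limited). The gripper opens to 87 mm and grips with 3 to 60 N. Pads are 19 mm wide; open, the fingers measure 117 mm over their backs; the gripper's body (75 mm by 190 mm) begins 51 mm behind the grasp point.
Start: joints at [-1.176, 0.321, -0.07, 1.45, 0.023, 1.371, -0.057], TCP at [241.608, 603.448, 239.587] pointing down, gripper open.
Joint ranges: [-2.86, 2.86], [-0.3, 2.09], [-1.38, 1.24], [0.06, 2.45], [-1.56, 4.7], [0.09, 2.05], [-2.69, 2.69]. Speed limits (rad/s): [2.57, 2.57, 3.14, 3.14, 3.14, 3.14, 3.14].

INTERFACE

Orientations are given as [roll, pitch, yaw] about the fixed x, y, z axes, in that order (R = Rz(yaw) Ry(pitch) Rx(roll)).
In Python, from station import readout, optics, order gives the robot as it stands.
- The arm moves only by the tool play_rows, never from a script. Its argument "motion" is a list of rows, each an object with "slide": the shift along the tool's x, y, z in m, a list of three; "roll": the turn about the tool's z in degrees. A call has exactly 5 rows; each row shifts and turns the commanded pose from where the row before left it, along the tool's axes as they then stand; what a row does not reach is not made up. A row lasts 1/12 s, in which the tool goes at most 41.7 mm and 7.16 degrees, less where a joint would pass 70% of its speed; a pose out of reach is approached as far as the arm can. A call is refused whole if a number of a shift passes 0.0417 or a number of a turn 7.16, either way. A call with a gripper value outside its range is refused whole. "gripper" is the opening, from 0 (shut) to 1 (fully open), set as the call begins (left out, the last holds). The fingers move at their own pace and stop on an object; "grip_force" is the grip in N (left out, the last holds). Time passes only in rows, so rows that do not move let the fingers close, or fill a call up. It gives the time, the measured TCP pose, the force and the opening at its end, in the units of the state.
- readout.get_state(): the state, without advancing time (a new reading comes with each control period).
- optics.read_camera(name): name is "scene" or "side" or "wrist"; returns the picture (400x640x3 uint8, blue, green, red); there is no depth.
- optics.camera_info(name): a dict with "vfov" (degrees; the focal length in pixels is half the picture's height over the tangent of half this angle, whatever the lens; pixels are square), "cx", "cy" (the principal point, pixels), "world_from_camera" (4x4, takes a point from camera to world coordinates). Camera axes: x right, y down, z forward; pixel columns grow to the right and rows downward; lengths in mm; the calibration is good to about 2 mm. A picture is of the moment at which its call begins: read the wrist's pose just before it. camera_info takes no time and is no camera call; for the wrist camera it gives the pose at the moment of the call.
- order.sign_off(): hands the job in, once; it reports no verdict.
The state is a dict: "t": time; "qpos": joint angles; "qd": joint speeds; "joint_torque": joint torques, N m; "tcp_pos": TCP position; "tool_rot": TCP orientation; "wrist_force": force on the tool from outside, world axes, zero at the start; "wrist_torque": the same for the moment, N m; "finger_gap": opening from 0.0 (shut) to 1.0 (fully open).
Only numpy, scipy, OpenCV 4.12 (cv2) and the standard library are available. Lean on these libraries where they do the work, as an engineer would, in place of code of your own. Each camera call takes 0.05 s, during which the arm holds its last target.

TASK

Take the reference insert (round head, collar) out of the slot in the test chamber's lid and put it back fully home in its own stand, the one with the round tag, and let go of it. Then take the module from the stand with the square tag, pass it upright through the same slot until about half its length is inside the chamber, and finish while still holding it there, still and not forced against the chamber: it has no collar, so do not let go or put it down. Leave the other things on the bench alone.

Things in the scene. Friction and masses are not known exactly. Their poses are not given: they have to be found in the camera images.
- chamber: Test chamber, fixed to the bench: closed grey box with clear sides, 160 (x) x 140 (y) x 110 mm tall. Origin: centre of its underside. Lid 8 mm thick, its flat top face 110 mm above the bench; hollow below down to the inner floor, 8 mm above the bench. Its only opening is the slot in the middle of the lid.
- slot (a point): Centre of the slot in the chamber's lid, level with the lid's top face (110 mm above the bench). The slot is 14 mm wide along x, 47 mm long along y, goes right through the 8 mm lid and has a 2 mm chamfer round its mouth. z points up.
- reference: Reference insert, loose, 110 to 210 g: aluminium blade 12 (x) x 44 (y) x 60 mm long, lowest 4 mm stepped in to 9 x 41 mm; then a black collar 28 x 60 mm, 6 mm thick; then a round head. Origin: centre of the blade's lower end, z up. Starts in the chamber's slot, axes parallel to the chamber's, collar on the lid, origin 50 mm above the bench. Half a turn about z makes no difference.
- reference_head (a point): Centre of the insert's head, an upright disc 48 mm in diameter with flat faces 14 mm apart across x, where it is gripped. 92 mm above the insert's origin and 26 mm above the collar's top; head top 116 mm above the origin.
- stand_round: The reference insert's own stand, empty at the start. Fixed grey block 60 (x) x 76 (y) x 70 mm tall; origin: centre of its underside. Pocket in the middle of its top: 16 (x) x 48 (y) mm, 64 mm deep, rim chamfered. A low ledge (50 mm long, 12 mm high) on its +y side carries a raised black tag: a round disc, 38 mm across. Insert home: collar on the block's top, insert's origin 10 mm above the bench.
- module: Module to be tested, loose, 95 to 185 g: flat aluminium housing with green circuit faces, 12 (x) x 44 (y) x 115 mm tall, square top, no collar, lowest 4 mm stepped in to 9 x 41 mm. Origin: centre of its lower end, z up. Starts upright in the square-tag stand, on the pocket floor (origin 6 mm above the bench), axes parallel to the stand's. Half a turn about z makes no difference.
- module_top (a point): Centre of the module's top end, 115 mm above its origin. The topmost 44 mm are bare aluminium: grip there, across the 12 mm thickness (x). Released in the slot, the module would drop into the chamber.
- stand_square: The module's stand, holding it at the start. Fixed grey block 60 (x) x 76 (y) x 70 mm tall; origin: centre of its underside. Pocket in the middle of its top: 16 (x) x 48 (y) mm, 64 mm deep, rim chamfered. A low ledge (50 mm long, 12 mm high) on its +y side carries a raised black tag: a 34 mm square.
- stand_bar: A third stand, empty, not used in this job. Fixed grey block 60 (x) x 76 (y) x 70 mm tall; origin: centre of its underside. Pocket in the middle of its top: 16 (x) x 48 (y) mm, 64 mm deep, rim chamfered. A low ledge (50 mm long, 12 mm high) on its +y side carries a raised black tag: a narrow bar, 9 x 38 mm.
- spool: Bystander, to be left alone: copper wire spool, 52 mm across, 34 mm tall, standing. Origin: centre of its underside.
- tape: Bystander, to be left alone: yellow tape roll, 64 mm across, 18 mm tall, lying flat. Origin: centre of its underside.
- driver: Bystander, to be left alone: screwdriver, 160 mm long, lying on the bench (origin: below the middle of its length, x along it).
- flask: Bystander, to be left alone: small white bottle, 44 mm across, 100 mm tall. Origin: centre of its underside.
Mind the look-alikes: they are no part of the job. What is shaped like the reference but turquoise or yellow is not meant.

How it is judged:
By the outcome, as a careful person would: the job done as asked, in the order asked, and still so for the second after the job is handed in, while the arm keeps its last pose, push and grip.
It also fails if it takes over 56 s, if anything falls off the work surface, if the arm or the gripper's body presses on something with over 40 N, if the wrist force passes 120 N, or if a joint passes its speed limit or range.

## Working session

There is one attempt and no reset: what is moved stays moved. The work goes in short steps, Python scripts to look and compute and a tool call to move; the robot and the scene stay as the last step left them, time stands still between calls to the robot, and variables do not carry over. Pictures are saved under pics/ and viewed, and the job is handed in when it is done.

Besides the shell and the picture viewer there is one more tool, called after "Call:" as name(argument=value, ...) on one line, values as JSON. play_rows: Moves the arm, as the interface text tells. Its arguments: {"type":"object","properties":{"motion":{"type":"array","items":{"type":"object","properties":{"slide":{"type":"array","items":{"type":"number"}},"roll":{"type":"number"}}}},"gripper":{"type":"number"},"grip_force":{"type":"number"}},"required":["motion"]}

```bash
ls; mkdir -p pics; python3 - <<'E'
from station import readout, optics, order
import cv2
print(readout.get_state())
for n in ["scene","side","wrist"]:
    im=optics.read_camera(n); cv2.imwrite(f"pics/{n}0.png",im); print(n,optics.camera_info(n))
E
```

```text
pics
{'t': 0.0, 'qpos': array([-1.17591523,  0.32182209, -0.0700558 ,  1.45167226,  0.02259236,
        1.37078153, -0.05686618]), 'qd': array([ 0.00063425, -0.00067866, -0.00027706,  0.00060479, -0.00029253,
        0.00064782, -0.00132039]), 'joint_torque': array([ 1.31760762e-04, -4.91293502e+01, -4.03269734e-01, -3.12519407e+01,
       -6.37760991e-02,  4.39606409e-02,  1.76724748e-04]), 'tcp_pos': array([241.43707805, 602.94146634, 238.463214  ]), 'tool_rot': array([-3.13969838e+00,  9.91121153e-05,  2.76084700e+00]), 'wrist_force': array([ 0.13243546, -0.00246332, -0.08691751]), 'wrist_torque': array([-0.00163268, -0.01359977,  0.01390767]), 'finger_gap': 1.0010765255117724}
scene {'vfov': 48.645583833338236, 'cx': 316.7383212795389, 'cy': 189.08898166418425, 'world_from_camera': array([[-4.08287221e-01,  7.00449689e-01, -5.85381737e-01,
         1.25075351e+03],
       [ 9.12749012e-01,  3.22953708e-01, -2.50180222e-01,
         3.46563366e+02],
       [ 1.38125435e-02, -6.36451990e-01, -7.71192634e-01,
         1.04452799e+03],
       [ 0.00000000e+00,  0.00000000e+00,  0.000
[... 233 characters left out ...]
    [-5.26795580e-01, -5.23120556e-01,  6.69948729e-01,
        -9.06952899e+02],
       [ 2.24510765e-02, -7.96470897e-01, -6.04259928e-01,
         9.67171689e+02],
       [ 0.00000000e+00,  0.00000000e+00,  0.00000000e+00,
         1.00000000e+00]])}
wrist {'vfov': 59.84924784066507, 'cx': 318.1309642818416, 'cy': 198.3776870027694, 'world_from_camera': array([[ 3.72043507e-01,  8.86000198e-01,  2.76744065e-01,
         1.65580816e+02],
       [ 9.28212757e-01, -3.54425255e-01, -1.13153945e-01,
         6.33565822e+02],
       [-2.16933175e-03,  2.98975563e-01, -9.54258302e-01,
         3.83635590e+02],
       [ 0.00000000e+00,  0.00000000e+00,  0.00000000e+00,
         1.00000000e+00]])}
```

View pics/scene0.png

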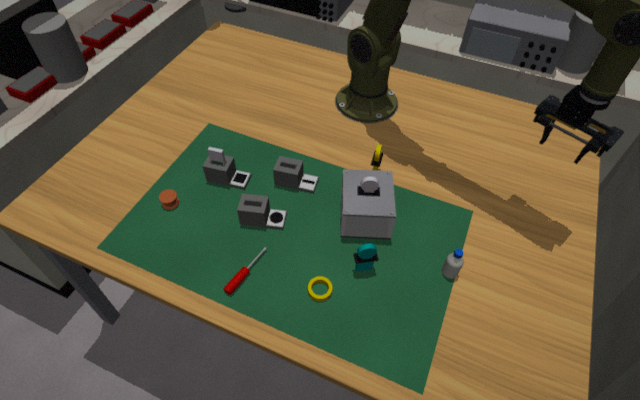

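View pics/side0.png

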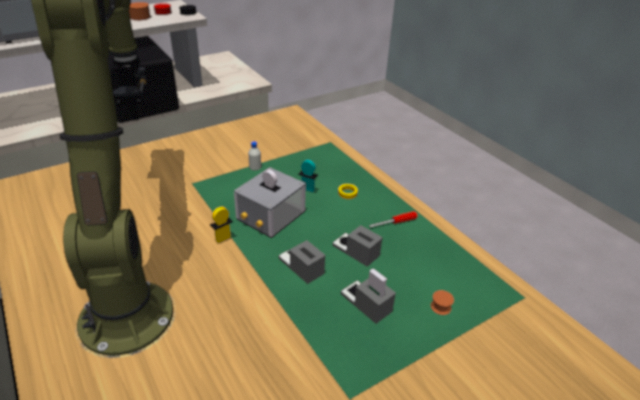

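View pics/wrist0.png

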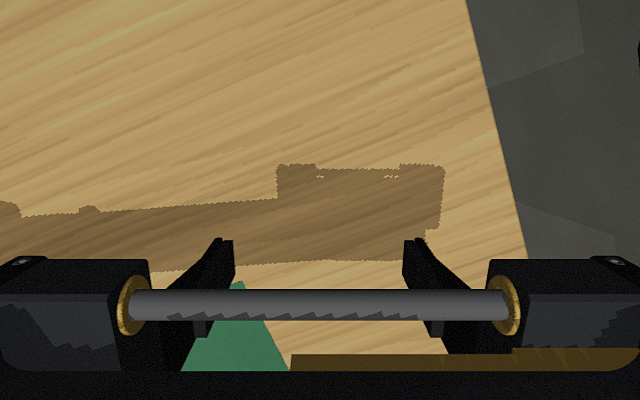

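```bash
cat > h.py <<'E'
import numpy as np, cv2
from station import readout, optics, order
def cam(n,info=None):
    i=info or optics.camera_info(n); f=200/np.tan(np.radians(i["vfov"])/2); return f,i["cx"],i["cy"],np.array(i["world_from_camera"])
def ray(c,uv):
    f,cx,cy,T=c; d=T[:3,:3]@np.array([(uv[0]-cx)/f,(uv[1]-cy)/f,1]); return T[:3,3],d/np.linalg.norm(d)
def plane(c,uv,z):
    o,d=ray(c,uv); return o+d*(z-o[2])/d[2]
def proj(c,P):
    f,cx,cy,T=c; p=T[:3,:3].T@(np.asarray(P,float)-T[:3,3]); return np.array([f*p[0]/p[2]+cx,f*p[1]/p[2]+cy])
def crop(im,x0,y0,w,h,s,name):
    cv2.imwrite(name,cv2.resize(im[y0:y0+h,x0:x0+w],None,fx=s,fy=s,interpolation=cv2.INTER_CUBIC))
E
python3 - <<'E'
from h import *
a=cv2.imread("pics/scene0.png"); b=cv2.imread("pics/side0.png")
crop(a,190,140,140,100,5.7,"pics/c1.png"); crop(a,325,135,110,140,4.2,"pics/c2.png")
crop(b,270,215,140,110,5.4,"pics/c3.png"); crop(b,200,145,130,105,5.7,"pics/c4.png")
E
```

```text
(no output)
```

View pics/c1.png

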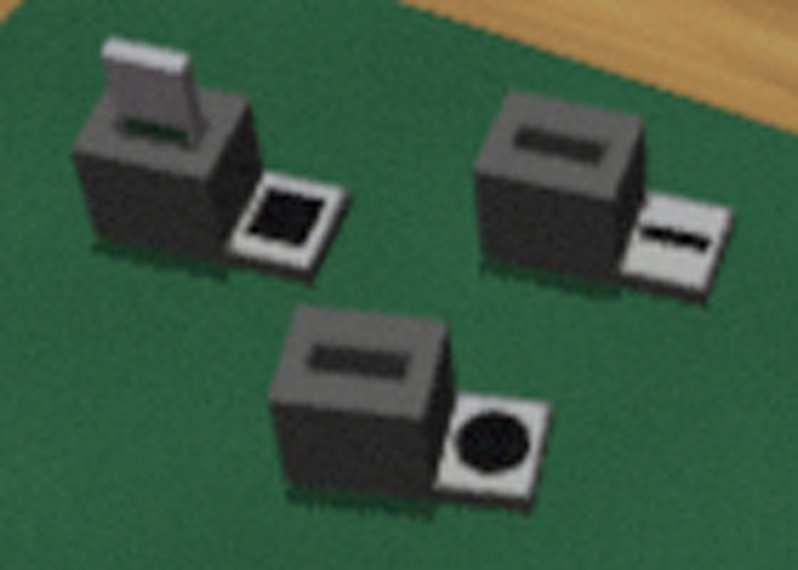

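View pics/c2.png

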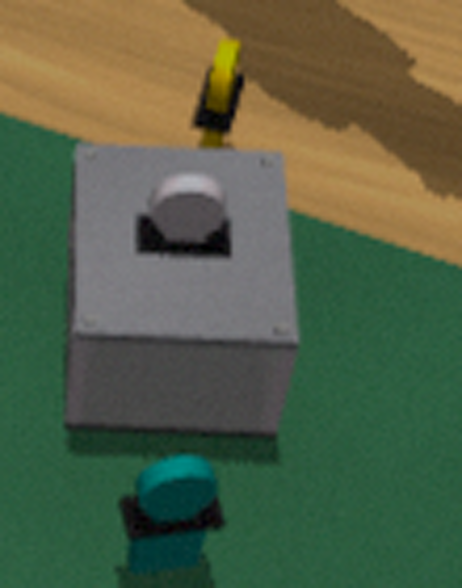

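View pics/c3.png

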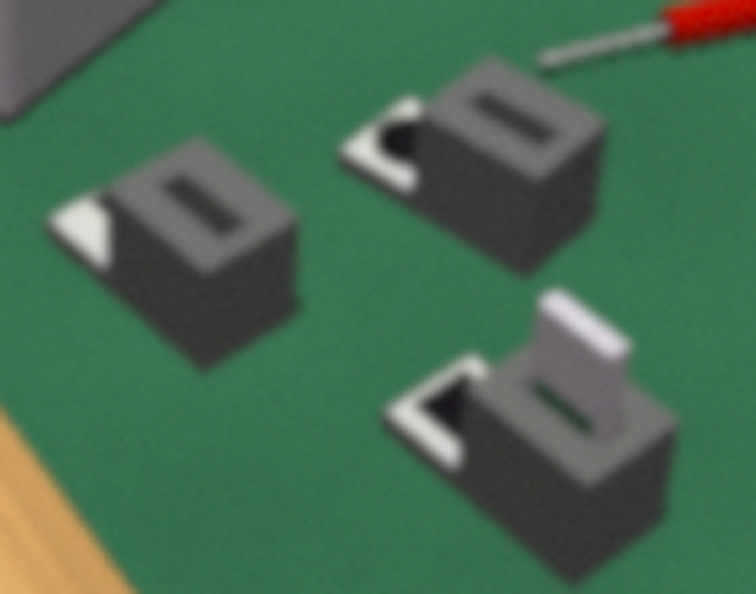

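View pics/c4.png

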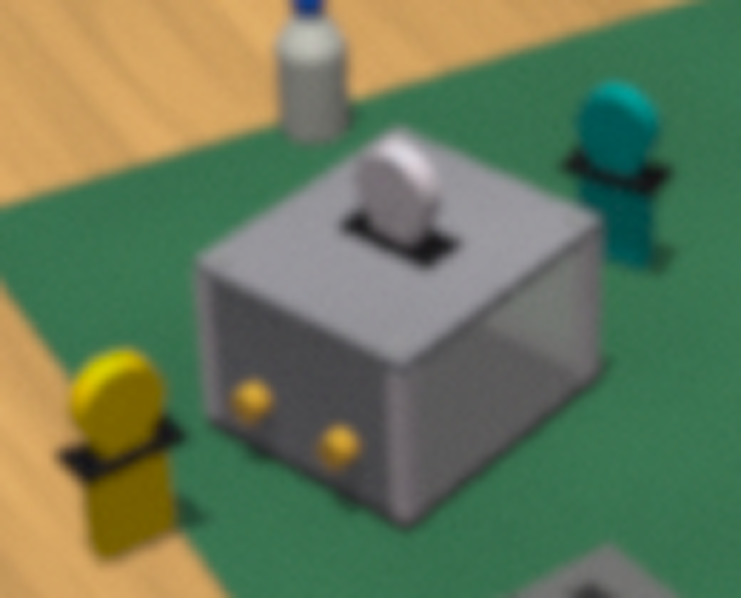

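```bash
python3 - <<'E'
from h import *
S=cam("scene"); D=cam("side")
def go(nm,c,pts,x0,y0,s,z):
    P=np.array([plane(c,((u+.5)/s-.5+x0,(v+.5)/s-.5+y0),z)[:2] for u,v in pts])
    ed=np.diff(np.vstack([P,P[:1]]),axis=0)
    print(nm,"ctr",P.mean(0).round(1),"len",np.linalg.norm(ed,axis=1).round(1),"ang",np.degrees(np.arctan2(ed[:,1],ed[:,0])).round(1)); print(P.round(0).tolist())
go("lidS",S,[(78,145),(283,150),(298,340),(70,332)],325,135,4.2,110)
go("lidD",D,[(198,262),(398,128),(602,220),(400,365)],200,145,5.7,110)
go("rndS",S,[(298,307),(448,322),(430,417),(272,402)],190,140,5.7,70)
go("rndD",D,[(490,57),(606,125),(535,182),(422,105)],270,215,5.4,70)
go("pockS",S,[(313,346),(410,352),(405,380),(308,370)],190,140,5.7,70)
go("sqrS",S,[(248,98),(207,178),(75,152)],190,140,5.7,70)
go("sqrD",D,[(677,425),(590,487),(475,390)],270,215,5.4,70)
go("modtopS",S,[(107,38),(188,55),(188,73),(105,56)],190,140,5.7,121)
go("modtopD",D,[(540,298),(556,288),(630,345),(615,358)],270,215,5.4,121)
E
```

```text
lidS ctr [489.7 173.7] len [139.  159.4 142.1 157.7] ang [ 112.9   21.3  -67.8 -159.9]
[[443.0, 82.0], [388.0, 210.0], [537.0, 268.0], [591.0, 136.0]]
lidD ctr [489.1 169.3] len [158.8 140.8 159.9 136.7] ang [  22.1  -68.6 -159.4  111. ]
[[390.0, 204.0], [538.0, 264.0], [589.0, 133.0], [439.0, 76.0]]
rndS ctr [ 630.6 -109.7] len [75.4 58.5 76.9 59.1] ang [ 107.5   19.6  -72.  -161.9]
[[614.0, -155.0], [592.0, -83.0], [647.0, -64.0], [670.0, -137.0]]
rndD ctr [ 629.2 -116.4] len [75.7 59.1 77.3 54.4] ang [ -75.4 -164.4  101.1   14.3]
[[647.0, -72.0], [666.0, -146.0], [609.0, -162.0], [594.0, -86.0]]
pockS ctr [ 631.6 -110.8] len [47.8 17.2 47.8 14.8] ang [ 110.2   20.6  -72.6 -159.3]
[[632.0, -136.0], [616.0, -91.0], [632.0, -85.0], [646.0, -131.0]]
sqrS ctr [ 544.4 -268.4] len [59.  72.9 94. ] ang [ 10.1 -79.6 139.2]
[[501.0, -251.0], [559.0, -241.0], [573.0, -313.0]]
sqrD ctr [ 526.8 -304.3] len [56.6 72.6 91. ] ang [-171.1   97.6  -44. ]
[[567.0, -323.0], [511.0, -331.0], [502.0, -259.0]]
modtopS ctr [ 536.3 -282.3] len [44.6 12.9 45.3 13. ] ang [  99.    31.8  -80.6 -151.5]
[[534.0, -308.0], [527.0, -264.0], [538.0, -257.0], [546.0, -301.0]]
modtopD ctr [ 535.6 -287.9] len [10.  44.8 10.9 46.2] ang [   7.9  -81.6 -165.1   97.4]
[[528.0, -266.0], [537.0, -265.0], [544.0, -309.0], [534.0, -312.0]]
```

```bash
cat >> h.py <<'E'
def rows(x,y,z,yawdeg,n,order=None):
    import json
    s=readout.get_state(); p=s["tcp_pos"]; r0=np.degrees(s["tool_rot"][2])
    dy=(yawdeg-r0+180)%360-180; d=(np.array([x,y,z])-p)/n
    out=[]
    for k in range(n):
        a=np.radians(r0+dy*k/n); out.append({"slide":[round(v/1000,4) for v in (d[0]*np.cos(a)+d[1]*np.sin(a), d[0]*np.sin(a)-d[1]*np.cos(a), -d[2])],"roll":round(-dy/n,2)})
    print("now",p.round(1),r0.round(1))
    for i in range(0,n,5): print(json.dumps(out[i:i+5]))
def st():
    s=readout.get_state(); print("t",round(s["t"],2),s["tcp_pos"].round(2),np.degrees(s["tool_rot"]).round(2),"F",s["wrist_force"].round(2),"T",s["wrist_torque"].round(3),"gap",round(s["finger_gap"],3))
E
python3 - <<'E'
from h import *
rows(489.5,171.5,330,111.5,15)
E
```

```text
now [241.5 603.1 238.7] 158.2
[{"slide": [-0.026, -0.0206, -0.0061], "roll": 3.11}, {"slide": [-0.0271, -0.0191, -0.0061], "roll": 3.11}, {"slide": [-0.0281, -0.0176, -0.0061], "roll": 3.11}, {"slide": [-0.029, -0.0161, -0.0061], "roll": 3.11}, {"slide": [-0.0299, -0.0145, -0.0061], "roll": 3.11}]
[{"slide": [-0.0306, -0.0128, -0.0061], "roll": 3.11}, {"slide": [-0.0313, -0.0111, -0.0061], "roll": 3.11}, {"slide": [-0.0318, -0.0094, -0.0061], "roll": 3.11}, {"slide": [-0.0323, -0.0077, -0.0061], "roll": 3.11}, {"slide": [-0.0327, -0.0059, -0.0061], "roll": 3.11}]
[{"slide": [-0.0329, -0.0041, -0.0061], "roll": 3.11}, {"slide": [-0.0331, -0.0024, -0.0061], "roll": 3.11}, {"slide": [-0.0332, -0.0006, -0.0061], "roll": 3.11}, {"slide": [-0.0332, 0.0013, -0.0061], "roll": 3.11}, {"slide": [-0.033, 0.003, -0.0061], "roll": 3.11}]
```

Call:
play_rows(motion=[{"slide": [-0.026,-0.021,-0.006],"roll": 3.1},{"slide": [-0.027,-0.019,-0.006],"roll": 3.1},{"slide": [-0.028,-0.018,-0.006],"roll": 3.1},{"slide": [-0.029,-0.016,-0.006],"roll": 3.1},{"slide": [-0.03,-0.0145,-0.006],"roll": 3.1}])

```text
t: 0.57
tcp_pos: [324.3, 457.5, 269.5]
tool_rot: [-3.141, 0.0, 2.488]
wrist_force: [0.7, 0.6, -0.1]
finger_gap: 1.004
```

Call:
play_rows(motion=[{"slide": [-0.031,-0.013,-0.006],"roll": 3.1},{"slide": [-0.031,-0.011,-0.006],"roll": 3.1},{"slide": [-0.032,-0.0095,-0.006],"roll": 3.1},{"slide": [-0.032,-0.0075,-0.006],"roll": 3.1},{"slide": [-0.033,-0.006,-0.006],"roll": 3.1}])

```text
t: 0.98
tcp_pos: [407.5, 313.5, 299.7]
tool_rot: [-3.141, -0.0, 2.217]
wrist_force: [0.1, 0.8, 0.0]
finger_gap: 1.0
```

Call:
play_rows(motion=[{"slide": [-0.033,-0.004,-0.006],"roll": 3.1},{"slide": [-0.033,-0.0025,-0.006],"roll": 3.1},{"slide": [-0.033,-0.0005,-0.006],"roll": 3.1},{"slide": [-0.033,0.001,-0.006],"roll": 3.1},{"slide": [-0.033,0.003,-0.006],"roll": 3.1}])

```text
t: 1.4
tcp_pos: [490.1, 170.1, 329.8]
tool_rot: [3.142, -0.0, 1.947]
wrist_force: [0.7, 0.6, -0.4]
finger_gap: 1.0
```

Call:
play_rows(motion=[{"slide": [0,0,0]},{"slide": [0,0,0]},{"slide": [0,0,0]},{"slide": [0,0,0]},{"slide": [0,0,0]}])

```text
invalid input at $.motion[0]: expected keys slide, roll
```

```bash
python3 - <<'E'
from h import *
st()
i=optics.camera_info("wrist"); im=optics.read_camera("wrist"); cv2.imwrite("pics/w1.png",im); print(cam(0,i)[3].round(4).tolist())
st()
E
```

```text
t 1.4 [490.06 170.1  329.77] [ 1.8000e+02 -1.0000e-02  1.1153e+02] F [ 0.7   0.56 -0.4 ] T [-0.066 -0.073  0.046] gap 1.0
[[0.9304, 0.35, 0.1092, 460.4527], [0.3667, -0.8877, -0.2786, 246.5002], [-0.0006, 0.2992, -0.9542, 474.7283], [0.0, 0.0, 0.0, 1.0]]
t 1.45 [494.23 162.18 331.23] [179.83   0.27 110.79] F [ 2.44 -5.58  1.41] T [-0.478 -0.173 -0.012] gap 0.999
```

View pics/w1.png

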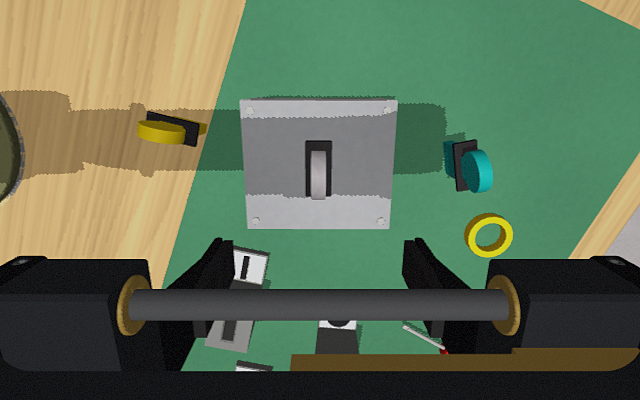

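The wrist picture shows the lid (corners about (242,99)-(397,99)-(394,228)-(247,228)). The aluminium head is at (318,173), and the look-alikes are yellow at (165,131) and turquoise at (480,170). The aluminium head is the one to take. The arm was still moving, so I'll let it settle and measure again.

Call:
play_rows(motion=[{"slide": [0,0,0],"roll": 0},{"slide": [0,0,0],"roll": 0},{"slide": [0,0,0],"roll": 0},{"slide": [0,0,0],"roll": 0},{"slide": [0,0,0],"roll": 0}])

```text
t: 1.87
tcp_pos: [489.0, 173.0, 329.2]
tool_rot: [-3.141, -0.0, 1.952]
wrist_force: [-0.1, -0.6, 0.0]
finger_gap: 0.999
```

```bash
python3 - <<'E'
from h import *
st()
i=optics.camera_info("wrist"); im=optics.read_camera("wrist"); cv2.imwrite("pics/w2.png",im)
import pickle; pickle.dump(i,open("w2.pkl","wb"))
st()
crop(im,230,85,180,155,4.4,"pics/w2c.png")
E
```

```text
t 1.87 [489.   173.04 329.22] [-1.7997e+02 -1.0000e-02  1.1184e+02] F [-0.14 -0.59  0.01] T [-0.026  0.027 -0.036] gap 0.999
t 1.92 [489.14 172.83 329.29] [-179.97   -0.    111.82] F [0.13 0.05 0.93] T [-0.055  0.023  0.025] gap 0.998
```

View pics/w2c.png

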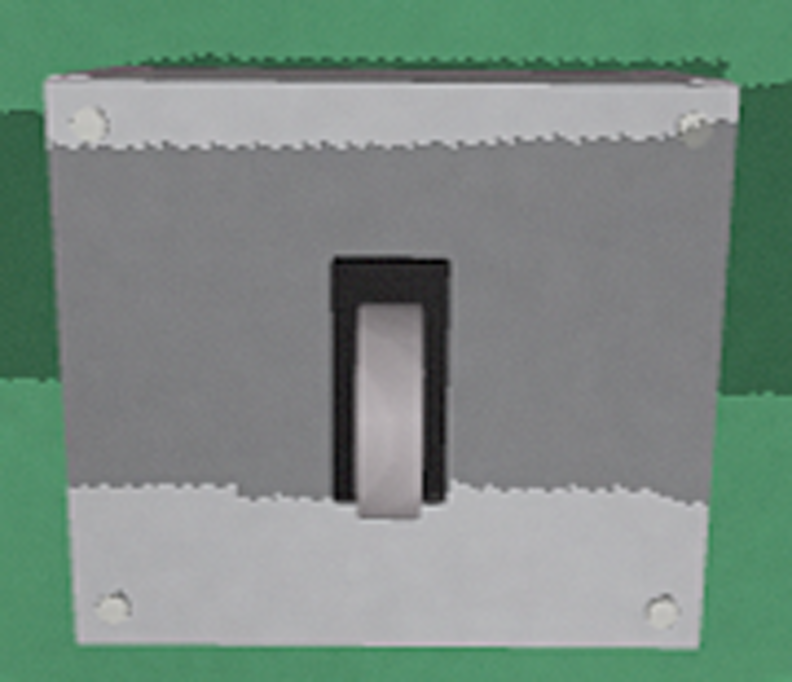

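```bash
cat >> h.py <<'E'
def quad(nm,c,pts,x0,y0,s,z):
    P=np.array([plane(c,((u+.5)/s-.5+x0,(v+.5)/s-.5+y0),z)[:2] for u,v in pts])
    ed=np.diff(np.vstack([P,P[:1]]),axis=0)
    print(nm,"ctr",P.mean(0).round(1),"len",np.linalg.norm(ed,axis=1).round(1),"ang",np.degrees(np.arctan2(ed[:,1],ed[:,0])).round(1)); return P
E
python3 - <<'E'
from h import *
import pickle; c=cam(0,pickle.load(open("w2.pkl","rb")))
quad("lid",c,[(47,79),(740,85),(700,649),(78,643)],230,85,4.4,110)
P=quad("collar",c,[(332,258),(449,260),(446,502),(333,501)],230,85,4.4,116)
quad("headtop",c,[(358,304),(422,304),(420,518),(357,518)],230,85,4.4,155)
for u,v in [(390,304),(389,518)]: print(plane(c,(u/4.4+230,v/4.4+85),166)[:2].round(1))
E
```

```text
lid ctr [490.  171.9] len [159.3 140.2 160.1 139.9] ang [  21.3  -68.5 -158.7  111.2]
collar ctr [489.5 172.3] len [27.4 59.4 27.7 59.6] ang [  20.8  -68.2 -158.7  111.4]
headtop ctr [488.5 174.5] len [13.5 47.3 13.8 47.3] ang [  21.8  -68.3 -158.2  111.2]
[479.6 198.1]
[496.4 155.6]
```

Call:
play_rows(motion=[{"slide": [-0.0008,0.0002,0.02],"roll": 0.5},{"slide": [0,0,0.03],"roll": 0},{"slide": [0,0,0.035],"roll": 0},{"slide": [0,0,0.035],"roll": 0},{"slide": [0,0,0.02],"roll": 0}], gripper=0.5)

```text
t: 2.33
tcp_pos: [488.0, 170.9, 185.8]
tool_rot: [-3.137, 0.0, 1.942]
wrist_force: [-0.6, -1.2, -0.1]
finger_gap: 0.709
```

Call:
play_rows(motion=[{"slide": [0,0,0.02],"roll": 0},{"slide": [0,0,0.015],"roll": 0},{"slide": [0,0,0.01],"roll": 0},{"slide": [0,0,0.004],"roll": 0},{"slide": [0,0,0],"roll": 0}])

```text
t: 2.75
tcp_pos: [489.7, 171.2, 139.9]
tool_rot: [-3.14, 0.0, 1.941]
wrist_force: [-0.1, 0.4, 0.1]
finger_gap: 0.503
```

Call:
play_rows(motion=[{"slide": [0,0,0],"roll": 0},{"slide": [0,0,0],"roll": 0},{"slide": [0,0,0],"roll": 0},{"slide": [0,0,0],"roll": 0},{"slide": [0,0,0],"roll": 0}])

```text
t: 3.17
tcp_pos: [490.5, 171.2, 141.2]
tool_rot: [3.14, -0.0, 1.941]
wrist_force: [0.2, -1.2, -0.4]
finger_gap: 0.5
```

```bash
python3 - <<'E'
from h import *
st()
im=optics.read_camera("wrist"); cv2.imwrite("pics/w3.png",im)
E
```

```text
t 3.17 [490.54 171.18 141.18] [ 1.7993e+02 -1.0000e-02  1.1118e+02] F [ 0.15 -1.2  -0.43] T [-0.031  0.041  0.004] gap 0.5
```

View pics/w3.png

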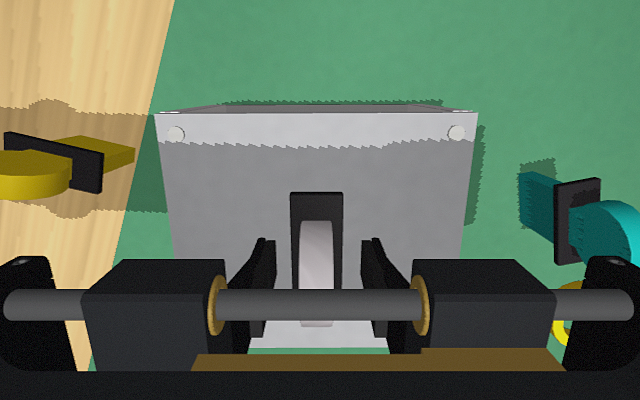

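Head at (316,270), centred between the fingers. Closing now.

Call:
play_rows(motion=[{"slide": [0.0012,-0.0005,0.001],"roll": 0},{"slide": [0,0,0],"roll": 0},{"slide": [0,0,0],"roll": 0},{"slide": [0,0,0],"roll": 0},{"slide": [0,0,0],"roll": 0}], gripper=0, grip_force=35)

```text
t: 3.63
tcp_pos: [489.3, 171.9, 139.6]
tool_rot: [3.142, 0.0, 1.94]
wrist_force: [-0.2, 0.4, 0.7]
finger_gap: 0.206
```

Call:
play_rows(motion=[{"slide": [0,0,0],"roll": 0},{"slide": [0,0,0],"roll": 0},{"slide": [0,0,0],"roll": 0},{"slide": [0,0,0],"roll": 0},{"slide": [0,0,0],"roll": 0}])

```text
t: 4.05
tcp_pos: [489.3, 171.9, 139.6]
tool_rot: [3.142, 0.0, 1.94]
wrist_force: [-0.2, 0.4, 0.1]
finger_gap: 0.155
```

```bash
python3 - <<'E'
from h import *
st()
E
```

```text
t 4.05 [489.29 171.94 139.56] [180.     0.   111.18] F [-0.22  0.41  0.12] T [-0.058  0.006 -0.018] gap 0.155
```

Call:
play_rows(motion=[{"slide": [0,0,-0.003],"roll": 0},{"slide": [0,0,-0.006],"roll": 0},{"slide": [0,0,-0.008],"roll": 0},{"slide": [0,0,-0.01],"roll": 0},{"slide": [0,0,-0.01],"roll": 0}])

```text
t: 4.47
tcp_pos: [489.4, 172.0, 177.8]
tool_rot: [3.141, -0.0, 1.941]
wrist_force: [0.4, 0.5, -1.2]
finger_gap: 0.156
```

Call:
play_rows(motion=[{"slide": [0,0,-0.012],"roll": 0},{"slide": [0,0,-0.014],"roll": 0},{"slide": [0,0,-0.014],"roll": 0},{"slide": [0,0,-0.012],"roll": 0},{"slide": [0,0,-0.01],"roll": 0}])

```text
t: 4.88
tcp_pos: [489.7, 172.1, 240.7]
tool_rot: [3.14, -0.0, 1.94]
wrist_force: [-0.3, 0.9, -1.2]
finger_gap: 0.156
```

Call:
play_rows(motion=[{"slide": [0,0,-0.01],"roll": 0},{"slide": [0,0,-0.01],"roll": 0},{"slide": [0,0,-0.005],"roll": 0},{"slide": [0,0,0],"roll": 0},{"slide": [0,0,0],"roll": 0}])

```text
t: 5.3
tcp_pos: [489.2, 172.0, 263.5]
tool_rot: [-3.142, -0.0, 1.941]
wrist_force: [-0.6, 0.3, -2.2]
finger_gap: 0.159
```

```bash
python3 - <<'E'
from h import *
st()
rows(630,-75,265,108,15)
E
```

```text
t 5.3 [489.23 171.98 263.49] [-180.     -0.    111.19] F [-0.65  0.27 -2.22] T [-0.06   0.036 -0.038] gap 0.159
now [489.2 172.  263.5] 111.2
[{"slide": [-0.0187, 0.0028, -0.0001], "roll": 0.21}, {"slide": [-0.0187, 0.0029, -0.0001], "roll": 0.21}, {"slide": [-0.0187, 0.0029, -0.0001], "roll": 0.21}, {"slide": [-0.0187, 0.003, -0.0001], "roll": 0.21}, {"slide": [-0.0187, 0.0031, -0.0001], "roll": 0.21}]
[{"slide": [-0.0187, 0.0031, -0.0001], "roll": 0.21}, {"slide": [-0.0187, 0.0032, -0.0001], "roll": 0.21}, {"slide": [-0.0187, 0.0033, -0.0001], "roll": 0.21}, {"slide": [-0.0187, 0.0034, -0.0001], "roll": 0.21}, {"slide": [-0.0186, 0.0034, -0.0001], "roll": 0.21}]
[{"slide": [-0.0186, 0.0035, -0.0001], "roll": 0.21}, {"slide": [-0.0186, 0.0036, -0.0001], "roll": 0.21}, {"slide": [-0.0186, 0.0036, -0.0001], "roll": 0.21}, {"slide": [-0.0186, 0.0037, -0.0001], "roll": 0.21}, {"slide": [-0.0186, 0.0038, -0.0001], "roll": 0.21}]
```

```bash
python3 - <<'E'
from h import *
rows(652,-175,264,108.5,15)
E
```

```text
now [489.2 172.  263.5] 111.2
[{"slide": [-0.0255, 0.0018, -0.0], "roll": 0.18}, {"slide": [-0.0255, 0.0018, -0.0], "roll": 0.18}, {"slide": [-0.0255, 0.0019, -0.0], "roll": 0.18}, {"slide": [-0.0255, 0.002, -0.0], "roll": 0.18}, {"slide": [-0.0255, 0.0021, -0.0], "roll": 0.18}]
[{"slide": [-0.0255, 0.0022, -0.0], "roll": 0.18}, {"slide": [-0.0255, 0.0022, -0.0], "roll": 0.18}, {"slide": [-0.0254, 0.0023, -0.0], "roll": 0.18}, {"slide": [-0.0254, 0.0024, -0.0], "roll": 0.18}, {"slide": [-0.0254, 0.0025, -0.0], "roll": 0.18}]
[{"slide": [-0.0254, 0.0026, -0.0], "roll": 0.18}, {"slide": [-0.0254, 0.0026, -0.0], "roll": 0.18}, {"slide": [-0.0254, 0.0027, -0.0], "roll": 0.18}, {"slide": [-0.0254, 0.0028, -0.0], "roll": 0.18}, {"slide": [-0.0254, 0.0029, -0.0], "roll": 0.18}]
```

Call:
play_rows(motion=[{"slide": [-0.009,0.0007,0],"roll": 0.2},{"slide": [-0.017,0.0013,0],"roll": 0.2},{"slide": [-0.025,0.002,0],"roll": 0.2},{"slide": [-0.03,0.0024,0],"roll": 0.2},{"slide": [-0.033,0.003,0],"roll": 0.2}])

```text
t: 5.72
tcp_pos: [538.2, 67.8, 262.8]
tool_rot: [-3.14, -0.0, 1.925]
wrist_force: [1.1, -0.0, -0.9]
finger_gap: 0.159
```

Call:
play_rows(motion=[{"slide": [-0.033,0.003,0],"roll": 0.2},{"slide": [-0.033,0.003,0],"roll": 0.2},{"slide": [-0.033,0.003,0],"roll": 0.2},{"slide": [-0.033,0.003,0],"roll": 0.2},{"slide": [-0.033,0.003,0],"roll": 0.2}])

```text
t: 6.13
tcp_pos: [608.3, -83.9, 262.7]
tool_rot: [-3.14, 0.0, 1.905]
wrist_force: [0.5, 0.1, -0.7]
finger_gap: 0.159
```

Call:
play_rows(motion=[{"slide": [-0.033,0.003,0],"roll": 0.2},{"slide": [-0.03,0.003,0],"roll": 0.2},{"slide": [-0.022,0.0025,0],"roll": 0.2},{"slide": [-0.013,0.0015,0],"roll": 0.1},{"slide": [-0.005,0.0005,0],"roll": 0}])

```text
t: 6.55
tcp_pos: [651.2, -178.9, 262.3]
tool_rot: [-3.139, 0.001, 1.89]
wrist_force: [-0.2, -0.5, -2.0]
finger_gap: 0.161
```

Call:
play_rows(motion=[{"slide": [0,0,0],"roll": 0},{"slide": [0,0,0],"roll": 0},{"slide": [0,0,0],"roll": 0},{"slide": [0,0,0],"roll": 0},{"slide": [0,0,0],"roll": 0}])

```text
t: 6.97
tcp_pos: [651.7, -174.0, 263.9]
tool_rot: [3.141, -0.001, 1.895]
wrist_force: [-0.3, -0.3, -0.9]
finger_gap: 0.155
```

```bash
python3 - <<'E'
from h import *
st()
i=optics.camera_info("wrist"); im=optics.read_camera("wrist"); cv2.imwrite("pics/w4.png",im)
import pickle; pickle.dump(i,open("w4.pkl","wb"))
st()
E
```

```text
t 6.97 [ 651.71 -174.01  263.88] [ 1.7996e+02 -4.0000e-02  1.0860e+02] F [-0.27 -0.34 -0.92] T [-0.06   0.012  0.015] gap 0.155
t 7.02 [ 651.7  -174.34  263.91] [ 1.7996e+02 -3.0000e-02  1.0858e+02] F [-0.03  0.44 -1.66] T [-0.09  -0.022 -0.006] gap 0.161
```

View pics/w4.png

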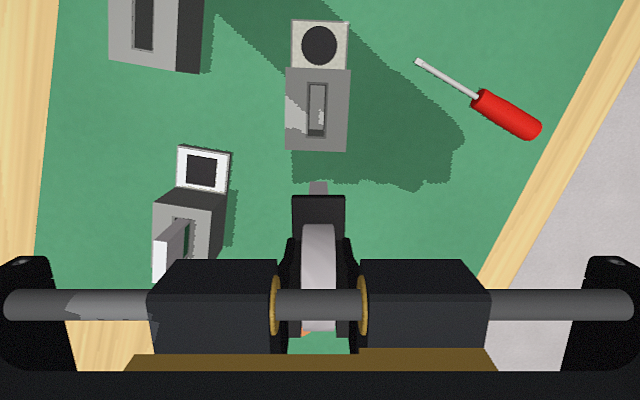

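Round-tag stand at (318,110), tag at (319,45). The square-tag stand with the module is at (180,240).

```bash
python3 - <<'E'
from h import *
im=cv2.imread("pics/w4.png"); crop(im,275,10,90,150,4,"pics/w4a.png"); crop(im,140,140,110,150,4,"pics/w4b.png")
E
```

```text
(no output)
```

View pics/w4a.png

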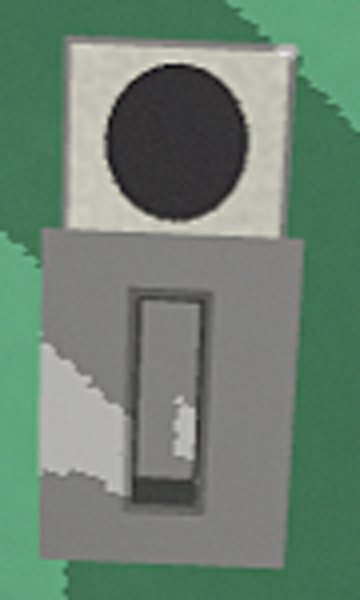

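View pics/w4b.png

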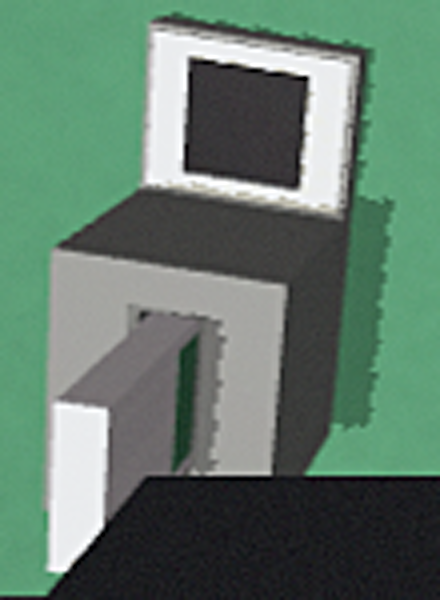

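```bash
python3 - <<'E'
from h import *
import pickle; c=cam(0,pickle.load(open("w4.pkl","rb")))
quad("top",c,[(40,230),(303,240),(283,567),(40,558)],275,10,4,70)
quad("chamf",c,[(128,288),(214,291),(204,515),(123,508)],275,10,4,70)
quad("tag",c,[(105,142),(177,64),(249,142),(177,221)],275,10,4,13)
quad("sq +y edge",c,[(53,248),(287,286)],140,140,4,70)
quad("mod edge",c,[(52,402),(108,406)],140,140,4,121)
E
```

```text
top ctr [ 630.4 -114.9] len [60.2 75.3 59.5 75.2] ang [  16.5  -73.6 -163.6  106.9]
chamf ctr [ 630.5 -114.6] len [19.9 51.5 19.7 50.5] ang [  16.7  -73.6 -166.3  106.6]
tag ctr [612.7 -54. ] len [26.5 26.5 27.  27.1] ang [  63.1  -25.9 -115.7  152.9]
sq +y edge ctr [ 530.  -249.6] len [59.9 59.9] ang [   8.7 -171.3]
mod edge ctr [ 531.9 -265.1] len [12.5 12.5] ang [  14.1 -165.9]
```

```bash
python3 - <<'E'
from h import *
rows(630.4,-114.8,200,106.5,5)
E
```

```text
now [ 651.7 -174.3  263.9] 108.6
[{"slide": [0.0126, -0.0002, 0.0128], "roll": 0.42}, {"slide": [0.0126, -0.0003, 0.0128], "roll": 0.42}, {"slide": [0.0126, -0.0004, 0.0128], "roll": 0.42}, {"slide": [0.0126, -0.0005, 0.0128], "roll": 0.42}, {"slide": [0.0126, -0.0006, 0.0128], "roll": 0.42}]
```

Call:
play_rows(motion=[{"slide": [0.008,-0.0002,0],"roll": 0.4},{"slide": [0.016,-0.0003,0],"roll": 0.4},{"slide": [0.018,-0.0004,0.012],"roll": 0.4},{"slide": [0.014,-0.0005,0.018],"roll": 0.5},{"slide": [0.007,-0.0006,0.018],"roll": 0.4}])

```text
t: 7.43
tcp_pos: [630.6, -112.6, 215.8]
tool_rot: [3.139, -0.002, 1.859]
wrist_force: [-0.5, 0.3, -1.6]
finger_gap: 0.161
```

Call:
play_rows(motion=[{"slide": [0,0,0.018],"roll": 0},{"slide": [0,0,0.014],"roll": 0},{"slide": [0,0,0.01],"roll": 0},{"slide": [0,0,0.006],"roll": 0},{"slide": [0,0,0],"roll": 0}])

```text
t: 7.85
tcp_pos: [629.9, -115.7, 166.4]
tool_rot: [-3.14, -0.001, 1.857]
wrist_force: [-0.2, -0.1, -1.8]
finger_gap: 0.16
```

Call:
play_rows(motion=[{"slide": [0,0,0],"roll": 0},{"slide": [0,0,0],"roll": 0},{"slide": [0,0,0],"roll": 0},{"slide": [0,0,0],"roll": 0},{"slide": [0,0,0],"roll": 0}])

```text
t: 8.27
tcp_pos: [630.9, -116.3, 168.2]
tool_rot: [3.141, 0.0, 1.857]
wrist_force: [1.0, 0.4, -0.9]
finger_gap: 0.161
```

```bash
python3 - <<'E'
from h import *
st()
i=optics.camera_info("wrist"); im=optics.read_camera("wrist"); cv2.imwrite("pics/w5.png",im)
im=optics.read_camera("scene"); crop(im,210,130,120,100,6,"pics/s5.png")
im=optics.read_camera("side"); crop(im,310,180,110,90,6,"pics/d5.png")
st()
rows(630.4,-114.8,164,106.5,5)
E
```

```text
t 8.27 [ 630.87 -116.26  168.15] [1.7995e+02 1.0000e-02 1.0637e+02] F [ 0.98  0.41 -0.88] T [-0.134 -0.042 -0.041] gap 0.161
t 8.42 [ 630.67 -116.21  167.74] [179.98   0.   106.38] F [-0.63  0.06 -1.65] T [-0.073  0.087 -0.069] gap 0.157
now [ 630.7 -116.2  167.7] 106.4
[{"slide": [0.0003, 0.0, 0.0007], "roll": -0.02}, {"slide": [0.0003, 0.0, 0.0007], "roll": -0.02}, {"slide": [0.0003, 0.0, 0.0007], "roll": -0.02}, {"slide": [0.0003, 0.0, 0.0007], "roll": -0.02}, {"slide": [0.0003, 0.0, 0.0007], "roll": -0.02}]
```

View pics/w5.png

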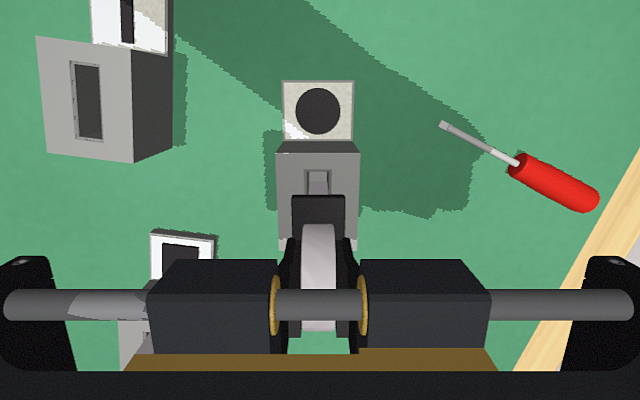

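View pics/s5.png

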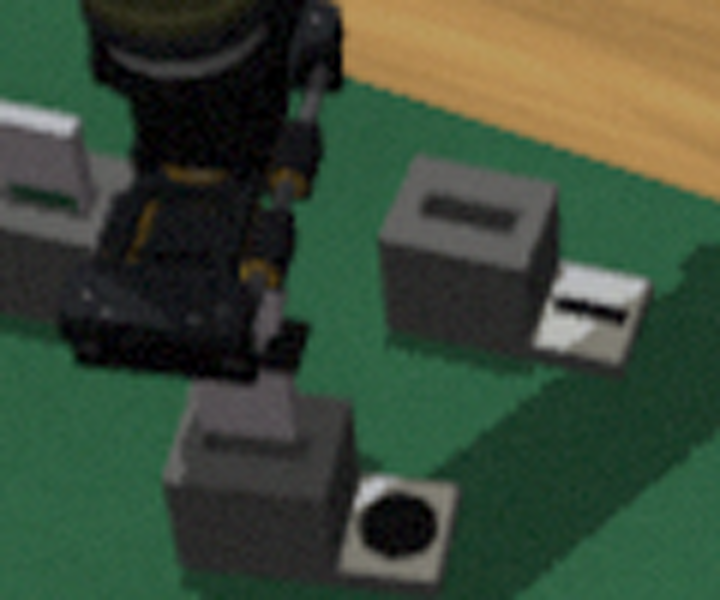

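View pics/d5.png

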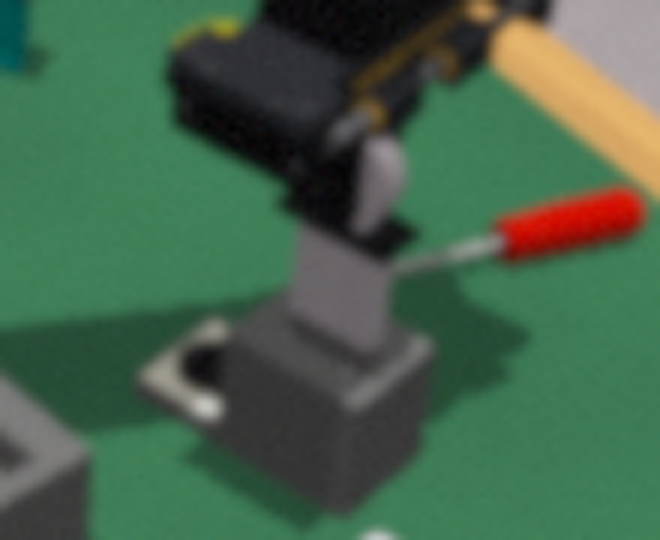

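The blade sits just above the round-tag pocket and is aligned in all three views. The wrist view shows the blade centred on the pocket column at about (318,185). I'll shift 1.4 mm along tool x and lower it.

Call:
play_rows(motion=[{"slide": [0.0014,0,0.002],"roll": 0},{"slide": [0,0,0.004],"roll": 0},{"slide": [0,0,0.004],"roll": 0},{"slide": [0,0,0.005],"roll": 0},{"slide": [0,0,0.005],"roll": 0}])

```text
t: 8.83
tcp_pos: [630.0, -114.7, 146.8]
tool_rot: [-3.141, -0.0, 1.857]
wrist_force: [0.0, -0.8, -2.3]
finger_gap: 0.158
```

Call:
play_rows(motion=[{"slide": [0,0,0.004],"roll": 0},{"slide": [0,0,0.003],"roll": 0},{"slide": [0,0,0.002],"roll": 0},{"slide": [0,0,0],"roll": 0},{"slide": [0,0,0],"roll": 0}])

```text
t: 9.25
tcp_pos: [630.2, -114.9, 138.5]
tool_rot: [-3.142, 0.0, 1.857]
wrist_force: [0.6, -0.3, -0.8]
finger_gap: 0.162
```

Call:
play_rows(motion=[{"slide": [0,0,0.005],"roll": 0},{"slide": [0,0,0.007],"roll": 0},{"slide": [0,0,0.007],"roll": 0},{"slide": [0,0,0.007],"roll": 0},{"slide": [0,0,0.006],"roll": 0}])

```text
t: 9.67
tcp_pos: [629.7, -114.7, 105.3]
tool_rot: [-3.141, -0.0, 1.857]
wrist_force: [0.3, 0.3, -1.6]
finger_gap: 0.156
```

Call:
play_rows(motion=[{"slide": [0,0,0.002],"roll": 0},{"slide": [0,0,0.002],"roll": 0},{"slide": [0,0,0.001],"roll": 0},{"slide": [0,0,0],"roll": 0},{"slide": [0,0,0],"roll": 0}])

```text
t: 10.08
tcp_pos: [630.4, -114.9, 101.9]
tool_rot: [3.141, 0.0, 1.857]
wrist_force: [0.4, 0.7, -2.0]
finger_gap: 0.161
```

```bash
python3 - <<'E'
from h import *
st()
E
```

```text
t 10.08 [ 630.43 -114.88  101.86] [1.7997e+02 1.0000e-02 1.0638e+02] F [ 0.39  0.74 -1.96] T [-0.095  0.074 -0.051] gap 0.161
```

Call:
play_rows(motion=[{"slide": [0,0,0.001],"roll": 0},{"slide": [0,0,0.001],"roll": 0},{"slide": [0,0,0],"roll": 0},{"slide": [0,0,0],"roll": 0},{"slide": [0,0,0],"roll": 0}])

```text
t: 10.5
tcp_pos: [630.2, -114.8, 99.6]
tool_rot: [3.141, -0.0, 1.857]
wrist_force: [0.6, 0.5, -1.4]
finger_gap: 0.163
```

Call:
play_rows(motion=[{"slide": [0,0,0.001],"roll": 0},{"slide": [0,0,0],"roll": 0},{"slide": [0,0,0],"roll": 0},{"slide": [0,0,0],"roll": 0},{"slide": [0,0,0],"roll": 0}])

```text
t: 10.92
tcp_pos: [630.3, -114.8, 99.6]
tool_rot: [3.141, -0.0, 1.857]
wrist_force: [-1.8, 0.6, 6.3]
finger_gap: 0.159
```

The collar is seated at the predicted height, with light contact force. Releasing.

Call:
play_rows(motion=[{"slide": [0,0,-0.0005],"roll": 0},{"slide": [0,0,0],"roll": 0},{"slide": [0,0,0],"roll": 0},{"slide": [0,0,0],"roll": 0},{"slide": [0,0,0],"roll": 0}], gripper=0.5)

```text
t: 11.33
tcp_pos: [630.2, -114.8, 98.9]
tool_rot: [-3.142, 0.0, 1.857]
wrist_force: [-0.1, -0.5, 0.4]
finger_gap: 0.444
```

Call:
play_rows(motion=[{"slide": [0,0,-0.005],"roll": 0},{"slide": [0,0,-0.015],"roll": 0},{"slide": [0,0,-0.03],"roll": 0},{"slide": [0,0,-0.035],"roll": 0},{"slide": [0,0,-0.035],"roll": 0}])

```text
t: 11.75
tcp_pos: [629.6, -114.8, 220.2]
tool_rot: [-3.14, -0.0, 1.857]
wrist_force: [1.0, -0.1, 0.6]
finger_gap: 0.503
```

Call:
play_rows(motion=[{"slide": [0,0,-0.025],"roll": 0},{"slide": [0,0,-0.015],"roll": 0},{"slide": [0,0,-0.005],"roll": 0},{"slide": [0,0,0],"roll": 0},{"slide": [0,0,0],"roll": 0}])

```text
t: 12.17
tcp_pos: [629.8, -114.7, 263.1]
tool_rot: [-3.141, -0.001, 1.857]
wrist_force: [0.1, 1.2, 0.0]
finger_gap: 0.497
```

```bash
python3 - <<'E'
from h import *
st()
i=optics.camera_info("wrist"); im=optics.read_camera("wrist"); cv2.imwrite("pics/w6.png",im)
import pickle; pickle.dump(i,open("w6.pkl","wb"))
rows(536,-285,290,98.7,10)
E
```

```text
t 12.17 [ 629.77 -114.68  263.13] [-1.7994e+02 -4.0000e-02  1.0638e+02] F [0.15 1.16 0.03] T [-0.136  0.025  0.011] gap 0.497
now [ 629.5 -114.6  262.4] 106.4
[{"slide": [-0.0137, -0.0138, -0.0028], "roll": 0.77}, {"slide": [-0.0139, -0.0136, -0.0028], "roll": 0.77}, {"slide": [-0.0141, -0.0134, -0.0028], "roll": 0.77}, {"slide": [-0.0143, -0.0132, -0.0028], "roll": 0.77}, {"slide": [-0.0144, -0.013, -0.0028], "roll": 0.77}]
[{"slide": [-0.0146, -0.0128, -0.0028], "roll": 0.77}, {"slide": [-0.0148, -0.0126, -0.0028], "roll": 0.77}, {"slide": [-0.0149, -0.0124, -0.0028], "roll": 0.77}, {"slide": [-0.0151, -0.0122, -0.0028], "roll": 0.77}, {"slide": [-0.0153, -0.012, -0.0028], "roll": 0.77}]
```

View pics/w6.png

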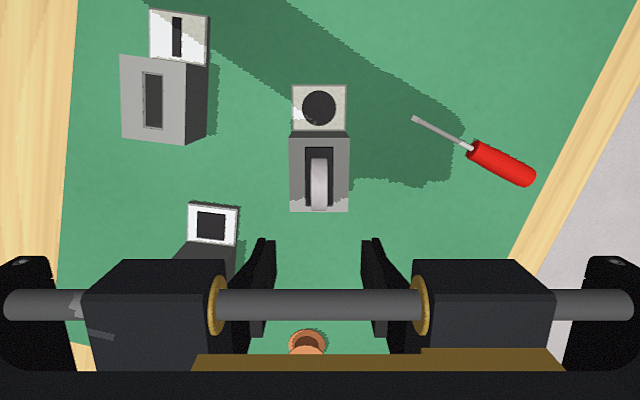

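The insert stands in the round-tag stand at (319,180), with the collar on the block. Next I'll go over the module.

Call:
play_rows(motion=[{"slide": [-0.007,-0.007,-0.002],"roll": 0.8},{"slide": [-0.014,-0.0135,-0.005],"roll": 0.8},{"slide": [-0.02,-0.019,-0.005],"roll": 0.8},{"slide": [-0.02,-0.019,-0.005],"roll": 0.8},{"slide": [-0.02,-0.018,-0.005],"roll": 0.8}])

```text
t: 12.63
tcp_pos: [574.0, -215.6, 286.0]
tool_rot: [-3.14, 0.0, 1.784]
wrist_force: [0.1, -0.4, 0.0]
finger_gap: 0.498
```

Call:
play_rows(motion=[{"slide": [-0.02,-0.018,-0.005],"roll": 0.8},{"slide": [-0.019,-0.016,0],"roll": 0.8},{"slide": [-0.014,-0.011,0],"roll": 0.8},{"slide": [-0.008,-0.007,0],"roll": 0.7},{"slide": [-0.003,-0.002,0],"roll": 0.6}])

```text
t: 13.05
tcp_pos: [534.0, -288.5, 291.0]
tool_rot: [-3.141, 0.0, 1.717]
wrist_force: [0.4, -1.0, -0.0]
finger_gap: 0.499
```

Call:
play_rows(motion=[{"slide": [0,0,0],"roll": 0},{"slide": [0,0,0],"roll": 0},{"slide": [0,0,0],"roll": 0},{"slide": [0,0,0],"roll": 0},{"slide": [0,0,0],"roll": 0}])

```text
t: 13.47
tcp_pos: [536.7, -284.6, 290.9]
tool_rot: [-3.141, -0.0, 1.724]
wrist_force: [-0.4, 1.1, -0.2]
finger_gap: 0.497
```

```bash
python3 - <<'E'
from h import *
st()
i=optics.camera_info("wrist"); im=optics.read_camera("wrist"); cv2.imwrite("pics/w7.png",im)
import pickle; pickle.dump(i,open("w7.pkl","wb"))
crop(im,250,100,140,150,4,"pics/w7c.png")
E
```

```text
t 13.47 [ 536.72 -284.64  290.86] [-1.7999e+02 -2.0000e-02  9.8800e+01] F [-0.41  1.12 -0.17] T [-0.034  0.017  0.086] gap 0.497
```

View pics/w7.png

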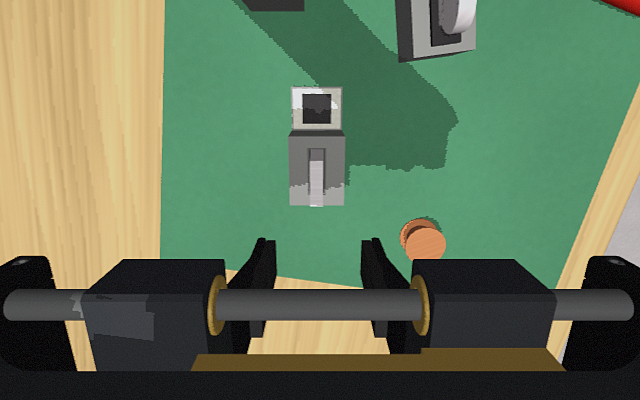

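View pics/w7c.png

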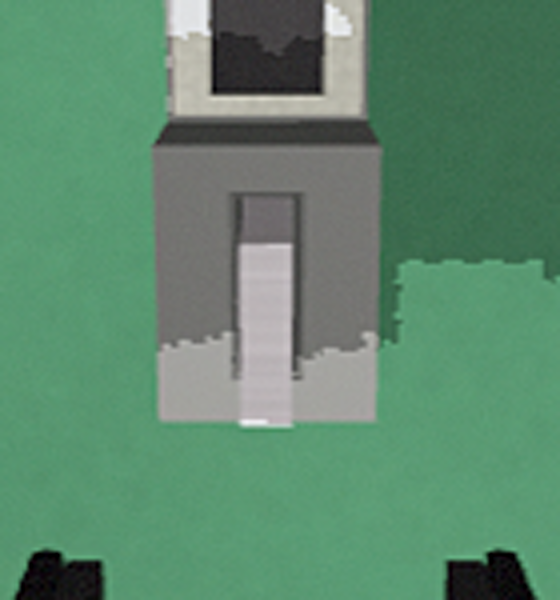

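```bash
python3 - <<'E'
from h import *
import pickle; c=cam(0,pickle.load(open("w7.pkl","rb")))
quad("top",c,[(153,145),(380,147),(376,420),(158,420)],250,100,4,70)
quad("mod",c,[(239,243),(294,243),(293,427),(239,426)],250,100,4,121)
c=cam(0,pickle.load(open("w6.pkl","rb")))
st()
E
```

```text
top ctr [ 535.5 -287.1] len [59.3 75.2 60.5 75.7] ang [   8.3  -80.8 -171.2   98.3]
mod ctr [ 535.7 -287.2] len [12.6 44.6 12.9 44.3] ang [   8.8  -81.3 -172.3   98.3]
t 13.52 [ 536.58 -284.86  290.89] [-1.7999e+02 -1.0000e-02  9.8780e+01] F [ 0.09 -0.54  0.68] T [-0.098  0.062 -0.032] gap 0.501
```

Call:
play_rows(motion=[{"slide": [-0.0021,-0.0013,0.02],"roll": 0.2},{"slide": [0,0,0.03],"roll": 0},{"slide": [0,0,0.035],"roll": 0},{"slide": [0,0,0.03],"roll": 0},{"slide": [0,0,0.02],"roll": 0}])

```text
t: 13.93
tcp_pos: [534.0, -286.7, 152.9]
tool_rot: [-3.139, -0.002, 1.72]
wrist_force: [-1.4, -0.6, 0.1]
finger_gap: 0.503
```

Call:
play_rows(motion=[{"slide": [0,0,0.018],"roll": 0},{"slide": [0,0,0.016],"roll": 0},{"slide": [0,0,0.011],"roll": 0},{"slide": [0,0,0.006],"roll": 0},{"slide": [0,0,0],"roll": 0}])

```text
t: 14.35
tcp_pos: [534.6, -287.5, 103.9]
tool_rot: [-3.14, -0.001, 1.719]
wrist_force: [0.8, -0.5, -0.4]
finger_gap: 0.504
```

Call:
play_rows(motion=[{"slide": [0,0,0],"roll": 0},{"slide": [0,0,0],"roll": 0},{"slide": [0,0,0],"roll": 0},{"slide": [0,0,0],"roll": 0},{"slide": [0,0,0],"roll": 0}])

```text
t: 14.77
tcp_pos: [535.4, -288.2, 105.7]
tool_rot: [3.14, 0.0, 1.719]
wrist_force: [1.0, -1.0, -0.4]
finger_gap: 0.503
```

```bash
python3 - <<'E'
from h import *
st()
im=optics.read_camera("wrist"); cv2.imwrite("pics/w8.png",im)
rows(535.6,-287.2,104,98.6,1)
E
```

```text
t 14.77 [ 535.42 -288.2   105.7 ] [1.7993e+02 2.0000e-02 9.8480e+01] F [ 0.95 -0.95 -0.36] T [-0.093  0.049  0.07 ] gap 0.503
now [ 535.3 -288.1  105.5] 98.5
[{"slide": [0.0009, 0.0004, 0.0015], "roll": -0.12}]
```

View pics/w8.png

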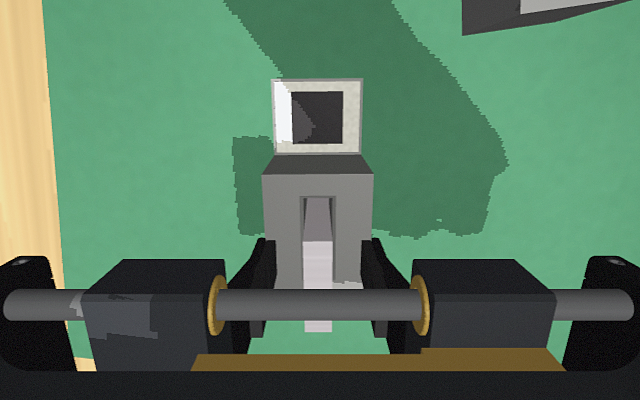

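The module top at (317,290) is between the jaws, and the square tag is at (317,117). Gripping it.

Call:
play_rows(motion=[{"slide": [0.0009,0.0004,0.001],"roll": 0},{"slide": [0,0,0],"roll": 0},{"slide": [0,0,0],"roll": 0},{"slide": [0,0,0],"roll": 0},{"slide": [0,0,0],"roll": 0}], gripper=0, grip_force=35)

```text
t: 15.23
tcp_pos: [535.4, -287.1, 104.0]
tool_rot: [3.142, -0.0, 1.719]
wrist_force: [-0.2, 0.7, -0.4]
finger_gap: 0.209
```

Call:
play_rows(motion=[{"slide": [0,0,0],"roll": 0},{"slide": [0,0,0],"roll": 0},{"slide": [0,0,0],"roll": 0},{"slide": [0,0,0],"roll": 0},{"slide": [0,0,0],"roll": 0}])

```text
t: 15.65
tcp_pos: [535.3, -287.1, 104.0]
tool_rot: [3.142, -0.0, 1.719]
wrist_force: [-0.1, 0.6, -0.7]
finger_gap: 0.136
```

Call:
play_rows(motion=[{"slide": [0,0,-0.004],"roll": 0},{"slide": [0,0,-0.008],"roll": 0},{"slide": [0,0,-0.012],"roll": 0},{"slide": [0,0,-0.014],"roll": 0},{"slide": [0,0,-0.014],"roll": 0}])

```text
t: 16.07
tcp_pos: [535.5, -287.3, 157.9]
tool_rot: [3.141, 0.0, 1.719]
wrist_force: [0.5, 0.3, -1.7]
finger_gap: 0.136
```

Call:
play_rows(motion=[{"slide": [0,0,-0.018],"roll": 0},{"slide": [0,0,-0.025],"roll": 0},{"slide": [0,0,-0.03],"roll": 0},{"slide": [0,0,-0.025],"roll": 0},{"slide": [0,0,-0.015],"roll": 0}])

```text
t: 16.48
tcp_pos: [536.2, -288.2, 274.2]
tool_rot: [3.136, 0.003, 1.718]
wrist_force: [0.6, -0.6, -1.1]
finger_gap: 0.134
```

Call:
play_rows(motion=[{"slide": [0,0,-0.008],"roll": 0},{"slide": [0,0,-0.004],"roll": 0},{"slide": [0,0,0],"roll": 0},{"slide": [0,0,0],"roll": 0},{"slide": [0,0,0],"roll": 0}])

```text
t: 16.9
tcp_pos: [534.8, -286.7, 279.7]
tool_rot: [-3.14, -0.001, 1.719]
wrist_force: [0.3, -0.4, -2.5]
finger_gap: 0.134
```

```bash
python3 - <<'E'
from h import *
st()
im=optics.read_camera("wrist"); cv2.imwrite("pics/w9.png",im)
rows(489.8,172.1,285,111.3,20)
E
```

```text
t 16.9 [ 534.79 -286.69  279.72] [-1.7989e+02 -7.0000e-02  9.8490e+01] F [ 0.28 -0.39 -2.49] T [-0.031  0.031  0.05 ] gap 0.134
now [ 534.8 -286.7  279.7] 98.5
[{"slide": [0.023, 0.0012, -0.0003], "roll": -0.64}, {"slide": [0.023, 0.0014, -0.0003], "roll": -0.64}, {"slide": [0.023, 0.0017, -0.0003], "roll": -0.64}, {"slide": [0.023, 0.0019, -0.0003], "roll": -0.64}, {"slide": [0.0229, 0.0022, -0.0003], "roll": -0.64}]
[{"slide": [0.0229, 0.0024, -0.0003], "roll": -0.64}, {"slide": [0.0229, 0.0027, -0.0003], "roll": -0.64}, {"slide": [0.0229, 0.003, -0.0003], "roll": -0.64}, {"slide": [0.0228, 0.0032, -0.0003], "roll": -0.64}, {"slide": [0.0228, 0.0035, -0.0003], "roll": -0.64}]
[{"slide": [0.0227, 0.0037, -0.0003], "roll": -0.64}, {"slide": [0.0227, 0.004, -0.0003], "roll": -0.64}, {"slide": [0.0227, 0.0042, -0.0003], "roll": -0.64}, {"slide": [0.0226, 0.0045, -0.0003], "roll": -0.64}, {"slide": [0.0226, 0.0047, -0.0003], "roll": -0.64}]
[{"slide": [0.0225, 0.005, -0.0003], "roll": -0.64}, {"slide": [0.0224, 0.0052, -0.0003], "roll": -0.64}, {"slide": [0.0224, 0.0055, -0.0003], "roll": -0.64}, {"slide": [0.0223, 0.0057, -0.0003], "roll": -0.64}, {"slide": [0.0223, 0.006, -0.0003], "roll": -0.64}]
```

View pics/w9.png

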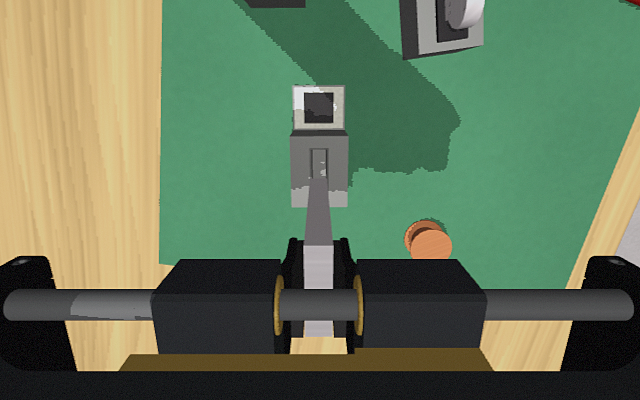

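Call:
play_rows(motion=[{"slide": [0.008,0.0004,0],"roll": -0.22},{"slide": [0.017,0.001,-0.001],"roll": -0.47},{"slide": [0.025,0.0016,-0.001],"roll": -0.7},{"slide": [0.028,0.0021,-0.001],"roll": -0.78},{"slide": [0.028,0.0025,-0.001],"roll": -0.78}])

```text
t: 17.37
tcp_pos: [524.4, -179.9, 284.4]
tool_rot: [-3.141, -0.0, 1.77]
wrist_force: [0.3, -0.2, -1.3]
finger_gap: 0.134
```

Call:
play_rows(motion=[{"slide": [0.028,0.0029,0],"roll": -0.78},{"slide": [0.028,0.0032,0],"roll": -0.78},{"slide": [0.028,0.0036,0],"roll": -0.78},{"slide": [0.028,0.004,0],"roll": -0.78},{"slide": [0.028,0.0044,0],"roll": -0.78}])

```text
t: 17.78
tcp_pos: [510.4, -39.0, 284.7]
tool_rot: [-3.141, -0.0, 1.84]
wrist_force: [0.2, -0.0, -2.4]
finger_gap: 0.132
```

Call:
play_rows(motion=[{"slide": [0.028,0.0047,0],"roll": -0.78},{"slide": [0.028,0.0051,0],"roll": -0.78},{"slide": [0.028,0.0055,0],"roll": -0.78},{"slide": [0.028,0.0059,0],"roll": -0.78},{"slide": [0.028,0.0062,0],"roll": -0.78}])

```text
t: 18.2
tcp_pos: [495.8, 102.8, 284.7]
tool_rot: [-3.141, -0.0, 1.908]
wrist_force: [1.0, -0.7, -2.2]
finger_gap: 0.133
```

Call:
play_rows(motion=[{"slide": [0.028,0.0066,0],"roll": -0.78},{"slide": [0.022,0.0055,0],"roll": -0.61},{"slide": [0.014,0.0036,0],"roll": -0.39},{"slide": [0.007,0.0019,0],"roll": -0.2},{"slide": [0.002,0.0005,0],"roll": -0.06}])

```text
t: 18.62
tcp_pos: [488.4, 176.9, 284.7]
tool_rot: [-3.141, 0.0, 1.944]
wrist_force: [0.4, 0.3, -2.5]
finger_gap: 0.135
```

Call:
play_rows(motion=[{"slide": [0,0,0],"roll": 0},{"slide": [0,0,0],"roll": 0},{"slide": [0,0,0],"roll": 0},{"slide": [0,0,0],"roll": 0},{"slide": [0,0,0],"roll": 0}])

```text
t: 19.03
tcp_pos: [489.1, 175.0, 285.2]
tool_rot: [3.141, 0.0, 1.94]
wrist_force: [-0.4, -0.5, -1.2]
finger_gap: 0.14
```

```bash
python3 - <<'E'
from h import *
st()
i=optics.camera_info("wrist"); im=optics.read_camera("wrist"); cv2.imwrite("pics/w10.png",im)
import pickle; pickle.dump(i,open("w10.pkl","wb"))
crop(im,200,90,220,150,3.6,"pics/w10c.png")
rows(489.8,172.1,225,111.3,5)
E
```

```text
t 19.03 [489.13 175.   285.2 ] [179.98   0.   111.18] F [-0.45 -0.47 -1.2 ] T [-0.08   0.022 -0.   ] gap 0.14
now [489.1 175.2 285.2] 111.2
[{"slide": [-0.0006, -0.0001, 0.012], "roll": -0.02}, {"slide": [-0.0006, -0.0001, 0.012], "roll": -0.02}, {"slide": [-0.0006, -0.0001, 0.012], "roll": -0.02}, {"slide": [-0.0006, -0.0001, 0.012], "roll": -0.02}, {"slide": [-0.0006, -0.0001, 0.012], "roll": -0.02}]
```

View pics/w10c.png

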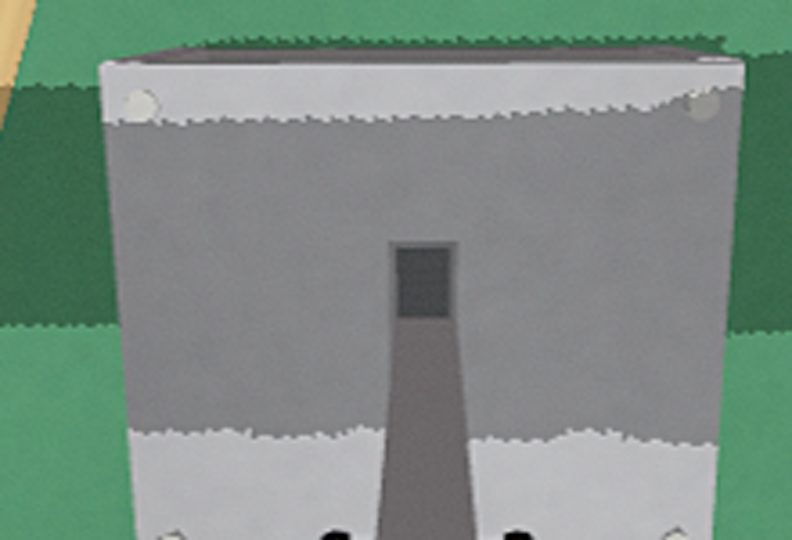

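```bash
python3 - <<'E'
from h import *
import pickle; c=cam(0,pickle.load(open("w10.pkl","rb")))
q=lambda u,v,z: plane(c,((u+.5)/3.6-.5+200,(v+.5)/3.6-.5+90),z)[:2]
a=np.radians(21.3); ex=np.array([np.cos(a),np.sin(a)]); ey=np.array([-ex[1],ex[0]])
def loc(p): d=p-np.array([489.8,172.1]); return (d@ex).round(2),(d@ey).round(2)
print("lid corners",loc(q(101,63,110)),loc(q(744,62,110)))
print("chamf top",loc(q(390,241,110)),loc(q(457,241,110)), "inner",loc(q(397,248,108)),loc(q(450,248,108)))
print("chamf low",loc(q(390,300,110)),loc(q(457,300,110)))
print("tip z187-191",loc(q(395,319,189)),loc(q(455,319,189)))
print("tcp",loc(readout.get_state()["tcp_pos"][:2]))
E
```

```text
lid corners (np.float64(-79.78), np.float64(69.96)) (np.float64(79.54), np.float64(69.79))
chamf top (np.float64(-8.66), np.float64(25.23)) (np.float64(8.66), np.float64(25.18)) inner (np.float64(-6.92), np.float64(23.01)) (np.float64(6.89), np.float64(22.97))
chamf low (np.float64(-8.84), np.float64(9.6)) (np.float64(8.73), np.float64(9.56))
tip z187-191 (np.float64(-5.44), np.float64(24.32)) (np.float64(6.46), np.float64(24.29))
tcp (np.float64(0.44), np.float64(3.2))
```

The slot mouth's far edge is at crop (423,241), and it agrees with the earlier chamber fix to about 0.3 mm. The module tip is centred on the TCP across the slot. I'll correct about 3 mm along tool x and lower to just above the lid.

Call:
play_rows(motion=[{"slide": [-0.0032,-0.0004,0.008],"roll": -0.1},{"slide": [0,0,0.014],"roll": 0},{"slide": [0,0,0.018],"roll": 0},{"slide": [0,0,0.014],"roll": 0},{"slide": [0,0,0.008],"roll": 0}])

```text
t: 19.5
tcp_pos: [488.7, 172.0, 220.7]
tool_rot: [-3.139, 0.0, 1.944]
wrist_force: [-0.6, -0.2, -1.5]
finger_gap: 0.135
```

Call:
play_rows(motion=[{"slide": [0,0,0.004],"roll": 0},{"slide": [0,0,0.001],"roll": 0},{"slide": [0,0,0],"roll": 0},{"slide": [0,0,0],"roll": 0},{"slide": [0,0,0],"roll": 0}])

```text
t: 19.92
tcp_pos: [490.2, 173.0, 219.0]
tool_rot: [3.14, -0.0, 1.944]
wrist_force: [0.0, -0.3, -2.1]
finger_gap: 0.136
```

Call:
play_rows(motion=[{"slide": [0,0,0],"roll": 0},{"slide": [0,0,0],"roll": 0},{"slide": [0,0,0],"roll": 0},{"slide": [0,0,0],"roll": 0},{"slide": [0,0,0],"roll": 0}])

```text
t: 20.33
tcp_pos: [489.7, 172.8, 218.2]
tool_rot: [3.141, -0.0, 1.944]
wrist_force: [0.3, 1.0, -1.5]
finger_gap: 0.131
```

```bash
python3 - <<'E'
from h import *
st()
i=optics.camera_info("wrist"); im=optics.read_camera("wrist"); cv2.imwrite("pics/w11.png",im)
import pickle; pickle.dump(i,open("w11.pkl","wb"))
crop(im,255,150,130,100,6,"pics/w11c.png")
st()
im=optics.read_camera("side"); crop(im,220,140,100,90,6,"pics/d11.png")
E
```

```text
t 20.33 [489.7  172.83 218.16] [179.99  -0.   111.37] F [ 0.33  0.96 -1.54] T [-0.042  0.042 -0.001] gap 0.131
t 20.38 [489.66 172.82 218.1 ] [179.99  -0.   111.37] F [-0.26 -0.22 -0.67] T [-0.053  0.022 -0.016] gap 0.139
```

View pics/w11c.png

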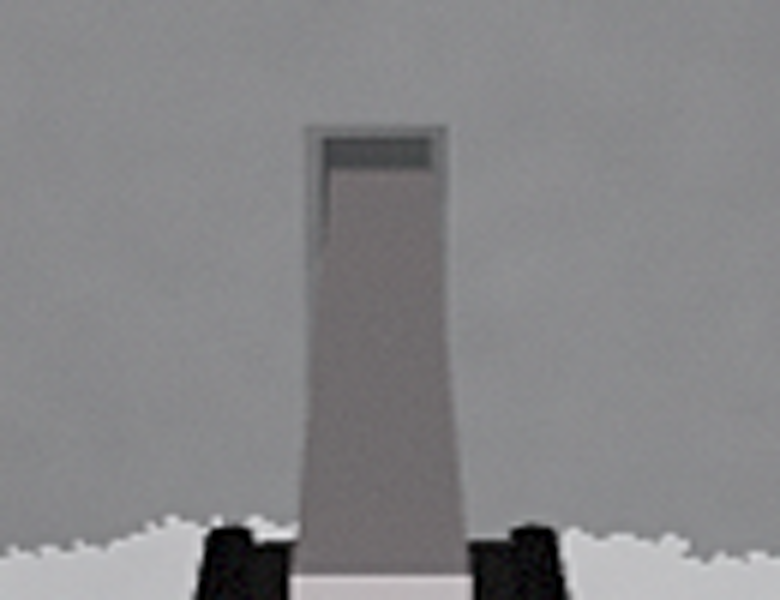

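View pics/d11.png

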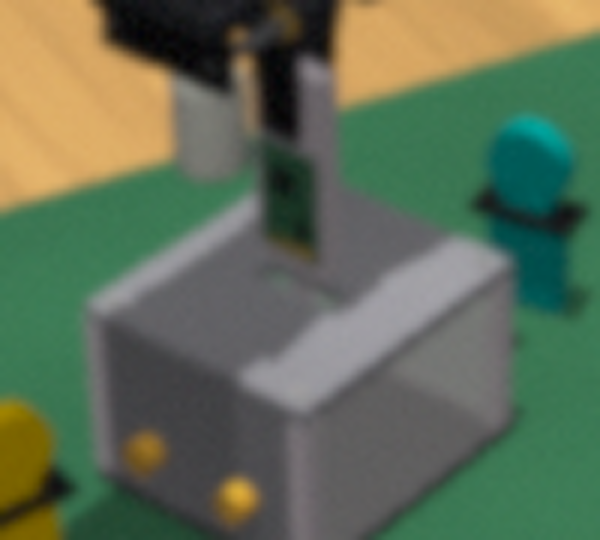

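```bash
python3 - <<'E'
from h import *
im=cv2.imread("pics/w11.png"); 
for r in (174,177,180,184,188,195,205,215): print(r,[int(v) for v in im[r-1:r+2,300:336].mean(0).mean(1)])
E
```

```text
174 [136, 138, 139, 137, 139, 131, 115, 116, 99, 66, 71, 72, 73, 72, 73, 73, 75, 72, 73, 72, 75, 74, 72, 74, 74, 71, 83, 103, 108, 121, 142, 139, 137, 139, 136, 138]
177 [138, 136, 138, 138, 139, 131, 117, 119, 99, 69, 79, 80, 81, 80, 81, 79, 81, 80, 81, 79, 82, 81, 81, 80, 79, 79, 86, 102, 109, 121, 142, 138, 137, 138, 138, 137]
180 [137, 138, 138, 138, 141, 134, 116, 120, 96, 82, 111, 110, 111, 109, 110, 110, 110, 109, 112, 109, 110, 110, 110, 110, 110, 109, 110, 108, 108, 120, 142, 140, 139, 139, 139, 140]
184 [138, 138, 137, 138, 140, 133, 116, 117, 99, 89, 111, 109, 108, 109, 109, 108, 109, 108, 108, 108, 109, 108, 109, 107, 108, 108, 109, 109, 112, 127, 143, 142, 140, 141, 141, 140]
188 [139, 141, 139, 139, 141, 132, 115, 114, 103, 99, 111, 108, 109, 108, 108, 109, 109, 109, 108, 110, 108, 108, 109, 109, 109, 109, 108, 109, 113, 127, 143, 139, 139, 139, 139, 139]
195 [139, 138, 137, 139, 138, 133, 118, 117, 114, 108, 110, 108, 109, 110, 109, 109, 108, 110, 108, 108, 108, 108, 109, 109, 109, 109, 109, 109, 110, 126, 141, 139, 139, 137, 138, 139]
205 [138, 139, 139, 139, 140, 135, 120, 111, 108, 109, 108, 109, 108, 109, 109, 107, 108, 110, 110, 109, 110, 109, 107, 108, 109, 109, 108, 107, 109, 125, 139, 138, 136, 136, 136, 136]
215 [140, 137, 138, 136, 139, 134, 119, 106, 106, 109, 109, 109, 109, 108, 109, 110, 108, 108, 109, 107, 108, 108, 108, 110, 108, 109, 107, 109, 108, 110, 128, 141, 140, 140, 139, 139]
```

```bash
python3 - <<'E'
from h import *
import pickle
im=cv2.imread("pics/w11.png").astype(float)
def edges(r,lo,hi,thr=124):
    p=im[r-1:r+2].mean(0).mean(1); mid=318
    l=mid
    while p[l]<thr and l>lo:l-=1
    rr=mid
    while p[rr]<thr and rr<hi: rr+=1
    return l+(p[l]-thr)/(p[l]-p[l+1]), rr-(p[rr]-thr)/(p[rr]-p[rr-1])
for r in (173,176,210,215,220,225,230,235): 
    a,b=edges(r,290,345); print(r,round(a,2),round(b,2),"c",round((a+b)/2,2),"w",round(b-a,2))
c=cam(0,pickle.load(open("w11.pkl","rb")))
# expected centre line of module in image if centred on TCP (local tool y=0)
s=np.array([489.7,172.83]); t=np.radians(111.37); tx=np.array([np.cos(t),np.sin(t)])
for z in (120,140,160,180): 
    P=s+tx*22; print(z,proj(c,[*P,z]).round(2), "slot ctr", )
a=np.radians(21.3); ex=np.array([np.cos(a),np.sin(a)]); ey=np.array([-ex[1],ex[0]])
for y in (0,25.5): print("slot",proj(c,[*(np.array([489.8,172.1])+ey*y),110]).round(2))
E
```

```text
173 305.46 329.11 c 317.29 w 23.65
176 305.51 329.11 c 317.31 w 23.6
210 305.67 329.37 c 317.52 w 23.71
215 305.68 329.73 c 317.7 w 24.05
220 305.48 330.33 c 317.9 w 24.85
225 305.06 330.83 c 317.95 w 25.77
230 304.49 331.26 c 317.87 w 26.77
235 304.24 331.71 c 317.97 w 27.47
120 [317.69 176.74] slot ctr
140 [317.63 183.96] slot ctr
160 [317.58 192.49] slot ctr
180 [317.5  202.71] slot ctr
slot [317.5  202.45]
slot [317.51 169.87]
```

Measured: the slot mouth centre is at column 317.3 and the module centre at 317.9, so the module is about 0.4 mm off along tool y. I'll correct that and insert slowly.

Call:
play_rows(motion=[{"slide": [-0.0006,-0.0004,0.001],"roll": 0},{"slide": [0,0,0.002],"roll": 0},{"slide": [0,0,0.002],"roll": 0},{"slide": [0,0,0.002],"roll": 0},{"slide": [0,0,0.002],"roll": 0}])

```text
t: 20.85
tcp_pos: [489.4, 172.1, 208.7]
tool_rot: [-3.141, -0.0, 1.944]
wrist_force: [0.8, -0.9, -1.7]
finger_gap: 0.133
```

Call:
play_rows(motion=[{"slide": [0,0,0.002],"roll": 0},{"slide": [0,0,0.002],"roll": 0},{"slide": [0,0,0.002],"roll": 0},{"slide": [0,0,0.001],"roll": 0},{"slide": [0,0,0],"roll": 0}])

```text
t: 21.27
tcp_pos: [489.3, 172.1, 201.8]
tool_rot: [-3.141, 0.0, 1.944]
wrist_force: [-0.7, 0.2, -2.4]
finger_gap: 0.135
```

```bash
python3 - <<'E'
from h import *
st()
E
```

```text
t 21.27 [489.35 172.07 201.76] [-179.98    0.    111.37] F [-0.74  0.22 -2.36] T [-0.053  0.032 -0.002] gap 0.135
```

Call:
play_rows(motion=[{"slide": [0,0,0.002],"roll": 0},{"slide": [0,0,0.002],"roll": 0},{"slide": [0,0,0.002],"roll": 0},{"slide": [0,0,0.002],"roll": 0},{"slide": [0,0,0.002],"roll": 0}])

```text
t: 21.68
tcp_pos: [489.5, 172.1, 191.9]
tool_rot: [3.142, -0.0, 1.944]
wrist_force: [0.8, 0.1, -0.9]
finger_gap: 0.133
```

Call:
play_rows(motion=[{"slide": [0,0,0.003],"roll": 0},{"slide": [0,0,0.003],"roll": 0},{"slide": [0,0,0.003],"roll": 0},{"slide": [0,0,0.003],"roll": 0},{"slide": [0,0,0.003],"roll": 0}])

```text
t: 22.1
tcp_pos: [489.4, 172.1, 176.7]
tool_rot: [-3.142, 0.0, 1.944]
wrist_force: [-0.3, -0.6, -1.7]
finger_gap: 0.137
```

Call:
play_rows(motion=[{"slide": [0,0,0.003],"roll": 0},{"slide": [0,0,0.003],"roll": 0},{"slide": [0,0,0.003],"roll": 0},{"slide": [0,0,0.003],"roll": 0},{"slide": [0,0,0.003],"roll": 0}])

```text
t: 22.52
tcp_pos: [489.5, 172.1, 161.8]
tool_rot: [3.142, -0.0, 1.944]
wrist_force: [0.6, -0.4, -1.0]
finger_gap: 0.132
```

Call:
play_rows(motion=[{"slide": [0,0,0.003],"roll": 0},{"slide": [0,0,0.003],"roll": 0},{"slide": [0,0,0.002],"roll": 0},{"slide": [0,0,0.001],"roll": 0},{"slide": [0,0,0],"roll": 0}])

```text
t: 22.93
tcp_pos: [489.4, 172.0, 152.8]
tool_rot: [-3.141, 0.0, 1.944]
wrist_force: [0.4, -0.3, -1.3]
finger_gap: 0.134
```

Call:
play_rows(motion=[{"slide": [0,0,0],"roll": 0},{"slide": [0,0,0],"roll": 0},{"slide": [0,0,0],"roll": 0},{"slide": [0,0,0],"roll": 0},{"slide": [0,0,0],"roll": 0}])

```text
t: 23.35
tcp_pos: [489.6, 172.1, 153.2]
tool_rot: [3.141, -0.0, 1.944]
wrist_force: [-0.2, -0.3, -2.6]
finger_gap: 0.139
```

```bash
python3 - <<'E'
from h import *
st()
im=optics.read_camera("wrist"); cv2.imwrite("pics/w12.png",im)
st()
im=optics.read_camera("side"); crop(im,200,120,230,200,3,"pics/d12.png")
st()
im=optics.read_camera("scene"); cv2.imwrite("pics/s12.png",im)
st()
E
```

```text
t 23.35 [489.58 172.13 153.19] [179.98  -0.   111.37] F [-0.24 -0.29 -2.63] T [-0.069 -0.011 -0.031] gap 0.139
t 23.4 [489.55 172.14 153.16] [179.99  -0.   111.37] F [ 0.34  0.24 -1.16] T [-0.098  0.015  0.022] gap 0.133
t 23.45 [489.52 172.12 153.13] [179.99  -0.   111.37] F [ 0.34  0.1  -1.59] T [-0.089  0.003  0.052] gap 0.134
t 23.5 [489.5 172.1 153.1] [179.99  -0.   111.37] F [-0.33  0.08 -1.78] T [-0.113  0.016 -0.014] gap 0.132
```

View pics/w12.png

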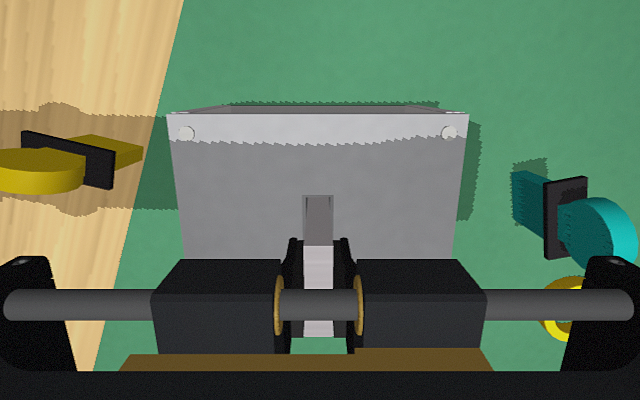

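View pics/d12.png

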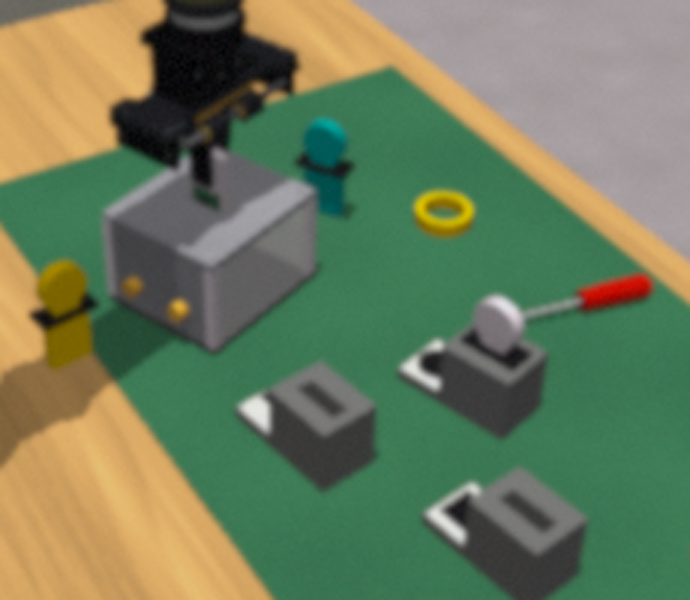

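View pics/s12.png

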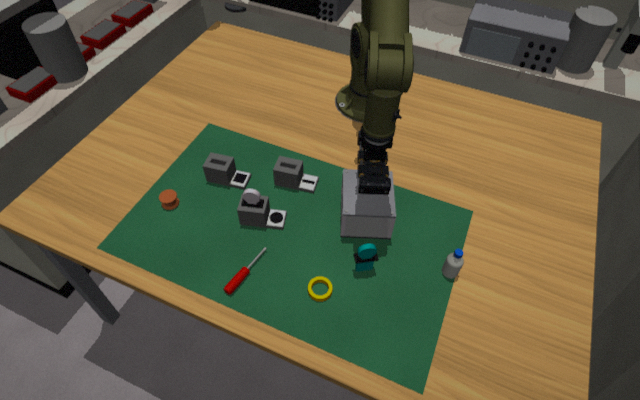

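Everything is in place: the reference is home in the round-tag stand, and the module is in the slot at wrist (317,230) with no side load. Lowering the last 2.5 mm and settling.

Call:
play_rows(motion=[{"slide": [0,0,0.001],"roll": 0},{"slide": [0,0,0.001],"roll": 0},{"slide": [0,0,0.0005],"roll": 0},{"slide": [0,0,0],"roll": 0},{"slide": [0,0,0],"roll": 0}])

```text
t: 23.92
tcp_pos: [489.5, 172.1, 150.5]
tool_rot: [-3.142, -0.0, 1.944]
wrist_force: [0.6, 0.0, -2.5]
finger_gap: 0.133
```

Call:
play_rows(motion=[{"slide": [0,0,0],"roll": 0},{"slide": [0,0,0],"roll": 0},{"slide": [0,0,0],"roll": 0},{"slide": [0,0,0],"roll": 0},{"slide": [0,0,0],"roll": 0}])

```text
t: 24.33
tcp_pos: [489.5, 172.1, 150.6]
tool_rot: [3.141, -0.0, 1.944]
wrist_force: [-0.5, -0.6, -2.2]
finger_gap: 0.135
```

Call:
play_rows(motion=[{"slide": [0,0,0],"roll": 0},{"slide": [0,0,0],"roll": 0},{"slide": [0,0,0],"roll": 0},{"slide": [0,0,0],"roll": 0},{"slide": [0,0,0],"roll": 0}])

```text
t: 24.75
tcp_pos: [489.5, 172.1, 150.6]
tool_rot: [3.142, -0.0, 1.944]
wrist_force: [-0.9, 1.2, -2.4]
finger_gap: 0.139
```

```bash
python3 - <<'E'
from h import *
st()
im=optics.read_camera("wrist"); crop(im,255,170,130,80,6,"pics/w13.png")
st(); print(np.abs(readout.get_state()["qd"]).max())
E
```

```text
t 24.75 [489.5  172.08 150.58] [180.    -0.   111.37] F [-0.9   1.2  -2.43] T [-0.114  0.069 -0.002] gap 0.139
t 24.8 [489.51 172.13 150.59] [179.99  -0.   111.37] F [-0.31  0.28 -0.95] T [-0.096  0.012 -0.037] gap 0.14
0.0019246417061273098
```

View pics/w13.png

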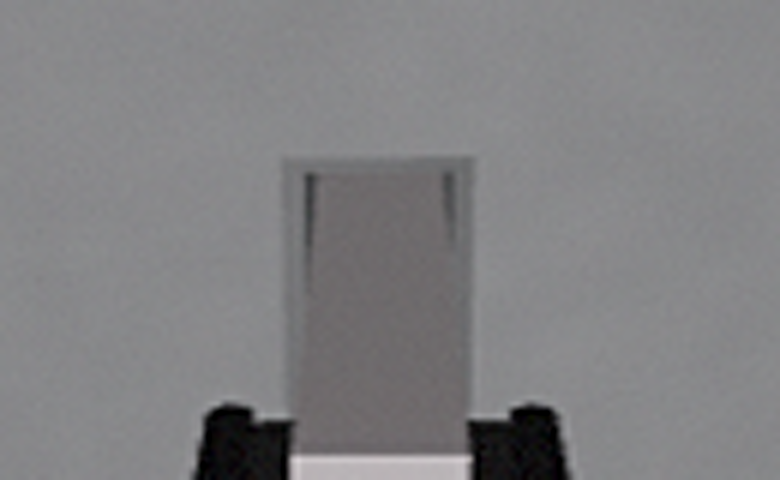

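A clear gap shows on both sides of the module (crop columns 308 and 450). The arm is still and carries only the module's weight, so I'm handing in.

```bash
python3 -c "
from station import order
print(order.sign_off())"
```

```text
the job is handed in; nothing more can be done
None
```

The job is done and handed in at about 24.8 s of the 56 s allowed; `sign_off` reports no verdict.

- **Reference insert:** I took the aluminium round-head insert out of the lid slot and lowered it into the round-tag stand. It stopped at the predicted home height (TCP z 99.6 mm) with about 6 N of contact, and I let go of it there. Later pictures show it upright with its collar on the block.
- **Module:** I took it from the square-tag stand and passed it upright through the slot. About 57.5 of its 115 mm is below the lid's top face, and it is still held with 35 N.
- **Last checks:** The arm was still (joint speeds under 0.002 rad/s). The wrist force was roughly the module's weight, with under 1.5 N sideways, about the sensor's noise. The wrist picture shows a gap on both wide sides of the module. The gap at its narrow ends could not be seen, but no force suggested contact there. The other things on the bench were not touched.
- **Disagreements:** The scene and side cameras differed by about 3 to 7 mm in y, so I used wrist-camera fixes instead. These fitted the given sizes to about 1 mm. The module sat about 0.4 mm off the slot's centre, and I corrected that before inserting it.

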